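Hand an order out through the dispensary hatch

ROBOT

A 7-joint arm with a two-finger parallel gripper is mounted at the origin on the work surface. World frame = base frame: x ahead of the robot, y to its left, z up, the work surface at z = 0. Lengths are in m, angles in rad, forces in N, time in s.
With the tool pointing down it reaches from about 0.4 to 0.85 m from the base axis. Payload 10.4 kg.
Tool frame: the origin (TCP) lies between the finger pads; the fingertips stand 17 mm ahead of it and the grasp point (between the pads) lies 2 mm behind it; x points along the fingers, y is the direction in which the jaws open and shut, and the axes are right-handed (so a half turn about x gives the same grasp; the last joint's range is limited). The gripper opens to 87 mm and grips with 3 to 60 N. Pads are 19 mm wide; open, the fingers measure 117 mm over their backs; the gripper's body (75 mm by 190 mm) begins 51 mm behind the grasp point.
Start: joints at [1.323, 0.332, -0.065, 1.46, 0.022, 1.35, -0.088], TCP at [0.139, -0.609, 0.24] pointing down, gripper open.
Joint ranges: [-2.6, 2.6], [-0.5, 2.12], [-1.47, 1.34], [0.16, 2.42], [-1.27, 4.41], [0.06, 2.06], [-2.6, 2.6]. Speed limits (rad/s): [2.22, 2.22, 2.79, 2.79, 3.14, 3.14, 3.14].

INTERFACE

Orientations are given as a unit quaternion [x, y, z, w].
In Python, from bench import r, optics, close_job gives the robot as it stands.
- The arm moves only by the shell command python3 -m inch 'ROWS' [OPENING] [FORCE]. ROWS is JSON, a list of rows, each an object with "translation": the shift along the tool's x, y, z in cm, a list of three; "spin": the turn about the tool's x in degrees. In form: [{"translation": [tx, ty, tz], "spin": spin}, ...]. A call has 1 to 20 rows; each row shifts and turns the pose as measured when the row begins, along the tool's axes as they then stand; what a row does not reach is not made up. A row lasts 1/8 s, in which the tool goes at most 62.5 mm and 10.7 degrees, less where a joint would pass 70% of its speed; a pose out of reach is approached as far as the arm can. A call is refused whole if a number of a shift passes 6.25 or a number of a turn 10.7, either way. A call with a gripper value outside its range is refused whole. OPENING is the closure, from 0 (fully open) to 1 (shut), set as the call begins (- or left out, the last holds). The fingers move at their own pace and stop on an object; FORCE is the grip in N (left out, the last holds). Time passes only in rows, so rows that do not move let the fingers close. It gives the time, the measured TCP pose, the force and the opening at its end, in the units of the state.
- r.read_state(): the state, without advancing time (a new reading comes with each control period).
- optics.camera(name): name is "scene" or "side" or "wrist"; returns the picture (480x640x3 uint8, red, green, blue); there is no depth.
- optics.camera_model(name): a dict with "camera_matrix" (3x3 intrinsics, pixels), "dist" ([k1, k2, p1, p2, k3] as OpenCV has them; the pictures are not rectified), "world_from_camera" (4x4, takes a point from camera to world coordinates); the wrist camera has in their place "tool_from_camera" (4x4, takes a point from camera to tool coordinates, whose origin is the TCP and whose axes are the tool frame's). Camera axes: x right, y down, z forward; pixel columns grow to the right and rows downward; lengths in m; the calibration is good to about 2 mm. A picture is of the moment at which its call begins: read the wrist's pose just before it. camera_model takes no time and is no camera call.
- close_job(): hands the job in, once; it reports no verdict.
The state is a dict: "time": time; "joint_positions": joint angles; "joint_vel": joint speeds; "joint_torque": joint torques, N m; "ee_pos": TCP position; "eef_rot": TCP orientation; "ft_force": force on the tool from outside, world axes, zero at the start; "torque": the same for the moment, N m; "width": finger opening in m.
Only numpy, scipy, OpenCV 4.12 (cv2) and the standard library are available. Lean on these libraries where they do the work, as an engineer would, in place of code of your own. Each camera call takes 0.05 s, during which the arm holds its last target.

TASK

Hand the order over at the hatch: first turn the customer display so that its screen faces straight out of the hatch and lean it back to 20 degrees from upright. Then slide the hand-over board, with the medicines riding upright on its rubber mat, straight out over the edge of the shelf until the inner edge of the mat is in line with the shelf's outer edge, the board square to that edge. From there the board tips if it is let go, so keep hold of its inner end and finish while holding it level; do not lift or tip the board, and leave everything else on the counter where it stands.

Things in the scene. Friction and masses are not known exactly. Their poses are not given: they have to be found in the camera images.
- display_swivel (a joint): swivel of the customer display (rad) about its upright pole: 0 = the screen faces straight out of the hatch (world +x), positive = turned counter-clockwise as seen from above (towards +y); stiff, moves with about 0.12 N m and stays where it is left; stops at +-1.6
- display_tilt (a joint): tilt of the display's screen (rad) about a level axis through the pivot: 0 = upright, positive = leaned back (top edge moves away from the side the screen faces), 0.35 = 20 degrees; stiff, moves with about 0.22 N m and stays; stops at -0.3 and 0.9
- display_pivot (a point): point where the swivel axis (vertical) and the tilt axis (level) of the display meet, on the pole 120 mm above the counter; the pole stands on a round foot 110 mm across that is screwed to the counter, left or right of the shelf
- screen_top (a point): middle of the top edge of the screen, a black slab 190 mm wide, 140 mm high and 14 mm thick. At both joints 0 this point is 18 mm towards +x of the pivot and 120 mm above it; the slab's mid-plane contains it and the slab reaches 140 mm down from it. Its x axis is the way the screen faces, y along the top edge, z up the slab. The top edge can be pinched from above
- board_bar (a point): middle of the bow handle on the inner (robot side) end of the loose hand-over board: a level round steel bar 14 mm thick and 110 mm long along the board's y, its axis 38 mm above the board's top face. Board: plywood 400 x 150 x 12 mm, about 0.6 kg, lying flat on the shelf; its x axis is its length, pointing out of the hatch. The bar is 45 mm from the board's inner end; axes as the board's
- mat_edge (a point): middle of the inner edge of the black ribbed rubber mat on the board, on the board's top face (12 mm above its underside): 160 mm from the board's inner end and 115 mm further out than the bar. The mat, 3 mm thick, covers the board from here to near its outer end. Axes as the board's
- shelf_edge (a point): middle of the outer edge of the white serving shelf (fixed, lying through the hatch; 400 mm deep, 340 mm wide, 28 mm thick), on its top face; x axis points straight out of the hatch, y along the edge. Beyond it there is only air
- order_flat_mid (a point): centre of the flat medicine carton of the order, 85 x 55 x 30 mm, about 0.11 kg, loose on the mat
- order_tall_mid (a point): centre of the upright medicine carton of the order, 42 x 42 x 70 mm, about 0.09 kg, loose on the mat
- order_bottle_mid (a point): centre of the amber pill bottle of the order, 40 mm across, 65 mm high, about 0.1 kg, loose on the mat
- label_printer: bystander, grey and white label printer 150 x 115 x 105 mm, fixed to the counter on the other side of the shelf from the display; origin at the centre of its underside
- drops: bystander, amber bottle with white cap, 34 mm across, 60 mm high, on the counter; origin under its centre
- carton_near: bystander, medicine carton 50 x 90 x 40 mm on the counter; origin under its centre
- stapler: bystander, black stapler 130 x 32 x 40 mm on the counter; origin under its centre
- pen_cup: bystander, white cup with pens, 76 mm across, 140 mm high with the pens; origin under its centre
- count_tray: bystander, flat grey tablet-counting tray 150 x 190 x 16 mm; origin under its centre
- tablet_jar: bystander, white jar with grey lid, 73 mm across, 112 mm high; origin under its centre
- carton_side: bystander, medicine carton 60 x 110 x 50 mm on the counter; origin under its centre
Mind the look-alikes: they are no part of the job. Leave any purple look-alike of the part that bears order_bottle_mid alone.

How it is judged:
By the outcome, as a careful person would: the job done as asked, in the order asked, and still so for the second after the job is handed in, while the arm keeps its last pose, push and grip.
It also fails if it takes over 54 s, if anything falls off the work surface, if the arm or the gripper's body presses on something with over 40 N, if the wrist force passes 120 N, or if a joint passes its speed limit or range.

## Working session

There is one attempt and no reset: what is moved stays moved. The work goes in short steps, Python scripts to look and compute and a shell command to move; the robot and the scene stay as the last step left them, time stands still between calls to the robot, and variables do not carry over. Pictures are saved under pics/ and viewed, and the job is handed in when it is done.

```bash
ls -la; mkdir -p pics
cat > h.py <<'E'
import numpy as np, cv2
from bench import r, optics
from scipy.spatial.transform import Rotation as R
def T_tool(s=None):
    s=s or r.read_state(); T=np.eye(4); T[:3,:3]=R.from_quat(s['eef_rot']).as_matrix(); T[:3,3]=s['ee_pos']; return T
def snap(name,fn,crop=None,scale=1):
    T=T_tool(); im=optics.camera(name); cv2.imwrite('pics/'+fn+'.png',im[:,:,::-1]); np.save('pics/'+fn+'.npy',T); return im
def crop(fn,x0,y0,x1,y1,out,k):
    im=cv2.imread('pics/'+fn+'.png')[y0:y1,x0:x1]; cv2.imwrite('pics/'+out+'.png',cv2.resize(im,None,fx=k,fy=k,interpolation=cv2.INTER_CUBIC))
def cam(name,fn=None):
    m=optics.camera_model(name); K=np.array(m['camera_matrix']); d=np.array(m['dist'])
    if 'world_from_camera' in m: W=np.array(m['world_from_camera'])
    else: W=(np.load('pics/'+fn+'.npy') if fn else T_tool())@np.array(m['tool_from_camera'])
    return K,d,W
def ray(name,uv,fn=None):
    K,d,W=cam(name,fn); p=cv2.undistortPoints(np.array([[uv]],float),K,d)[0,0]
    v=W[:3,:3]@np.array([p[0],p[1],1]); return W[:3,3],v/np.linalg.norm(v)
def onz(name,uv,z,fn=None):
    o,v=ray(name,uv,fn); return o+v*(z-o[2])/v[2]
def tri(obs):
    A=np.zeros((3,3));b=np.zeros(3);rs=[ray(*o) for o in obs]
    for o,v in rs: P=np.eye(3)-np.outer(v,v);A+=P;b+=P@o
    x=np.linalg.solve(A,b); return x,[np.linalg.norm((np.eye(3)-np.outer(v,v))@(x-o)) for o,v in rs]
def proj(name,X,fn=None):
    K,d,W=cam(name,fn); M=np.linalg.inv(W); rv,_=cv2.Rodrigues(M[:3,:3]); return cv2.projectPoints(np.array(X,float).reshape(-1,3),rv,M[:3,3],K,d)[0][:,0]
E
python3 - <<'E'
from h import *
s=r.read_state(); print({k:np.round(v,3) for k,v in s.items()})
print(T_tool().round(3))
for n in ['scene','side','wrist']:
    snap(n,n+'0'); K,d,W=cam(n); print(n,K.round(1).tolist(),d,W.round(3).tolist())
E
```

```text
total 12
drwxr-xr-x  3 agent agent 4096 Dec  6 22:00 .
drwxr-xr-x 23 root  root  4096 Dec  6 22:00 ..
drwxr-xr-x  2 agent agent 4096 Dec  6 22:00 pics
{'time': np.float64(0.0), 'joint_positions': array([ 1.323,  0.333, -0.065,  1.461,  0.022,  1.35 , -0.089]), 'joint_vel': array([-0.001, -0.001, -0.001, -0.001, -0.001, -0.   ,  0.001]), 'joint_torque': array([-1.0000e-03, -6.2325e+01,  2.4000e-02, -3.8990e+01, -6.1000e-02,
        4.0000e-02,  0.0000e+00]), 'ee_pos': array([ 0.139, -0.609,  0.239]), 'eef_rot': array([-0.703, -0.08 ,  0.703, -0.079]), 'ft_force': array([-0.198,  0.352, -0.437]), 'torque': array([ 0.065,  0.041, -0.016]), 'width': np.float64(0.087)}
[[-0.     0.223 -0.975  0.139]
 [ 0.001 -0.975 -0.223 -0.609]
 [-1.    -0.001  0.     0.239]
 [ 0.     0.     0.     1.   ]]
scene [[534.6, 0.0, 322.2], [0.0, 534.6, 235.8], [0.0, 0.0, 1.0]] [-0.05069568  0.          0.          0.          0.        ] [[0.255, 0.68, -0.687, 1.542], [0.967, -0.188, 0.172, -0.247], [-0.012, -0.708, -0.706, 1.202], [0.0, 0.0, 0.0, 1.0]]
side [[444.7, 0.0, 319.8], [0.0, 444.7, 238.4], [0.0, 0.0, 1.0]] [-0.01796435  0.          0.          0.          0.        ] [[-0.935, -0.266, 0.234, 0.232], [-0.354, 0.662, -0.661, 0.936], [0.021, -0.701, -0.713, 1.191], [0.0, 0.0, 0.0, 1.0]]
wrist [[425.3, 0.0, 322.7], [0.0, 425.3, 240.1], [0.0, 0.0, 1.0]] [-0.09187438  0.          0.          0.          0.        ] [[0.223, -0.937, -0.267, 0.213], [-0.975, -0.215, -0.06, -0.592], [-0.002, 0.274, -0.962, 0.385], [0.0, 0.0, 0.0, 1.0]]
```

View pics/scene0.png

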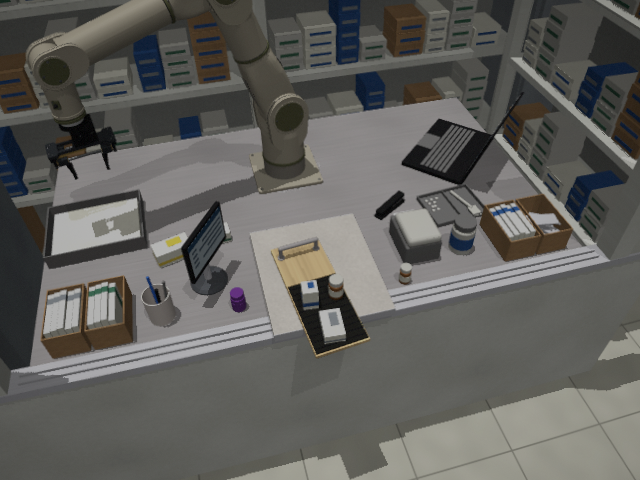

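View pics/side0.png

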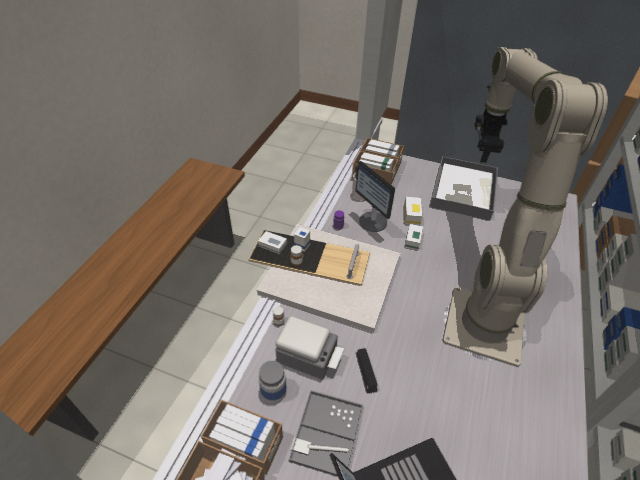

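The scene view shows the display at about (207,245), the board bar at (298,245) and the shelf's outer edge from about (275,340) to (390,303). The purple bottle at (238,298) is the look-alike. Next, enlarged crops.

Run:
```python
from h import *
crop('scene0',230,205,400,355,'c1',4.7)
crop('side0',240,210,410,335,'c2',4.7)
crop('scene0',150,190,270,320,'c3',4.6)
crop('side0',330,145,430,245,'c4',6)
```

```text
(no output)
```

View pics/c1.png

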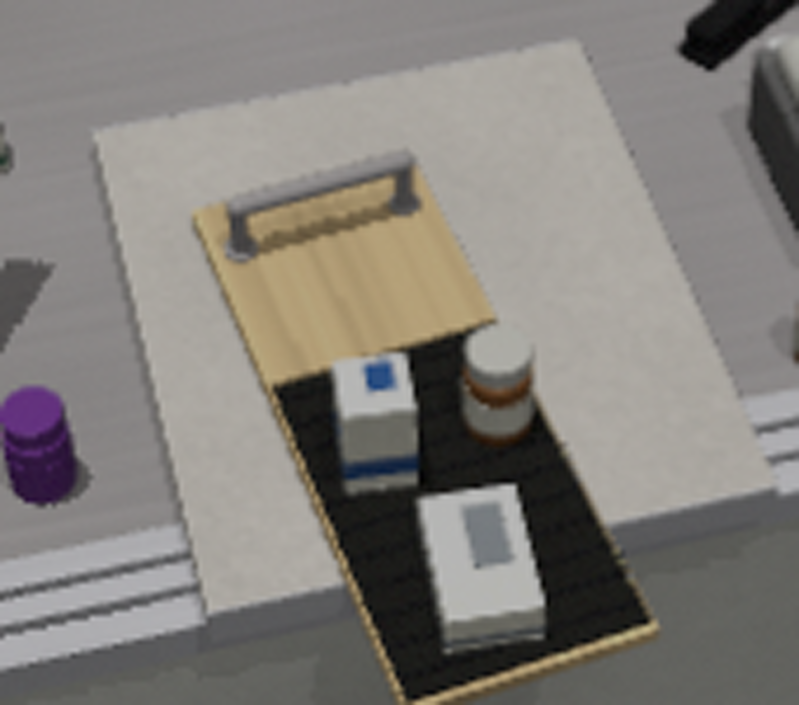

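View pics/c2.png

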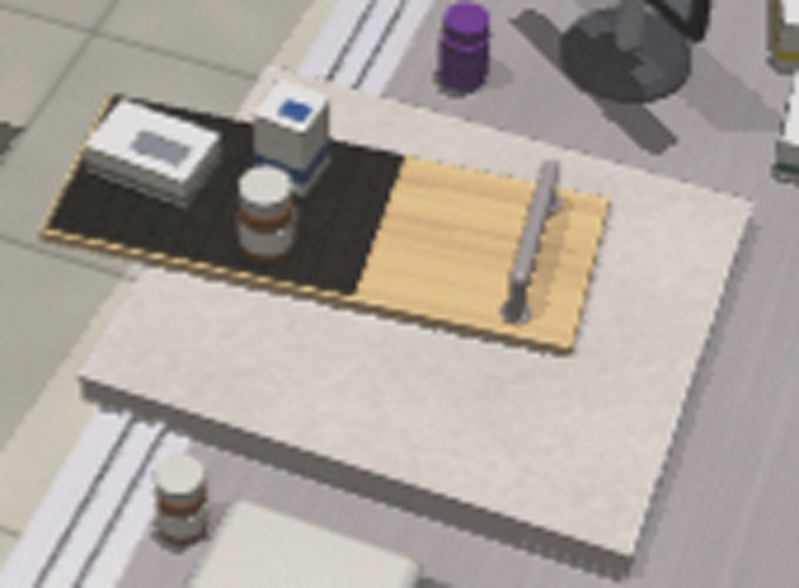

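View pics/c3.png

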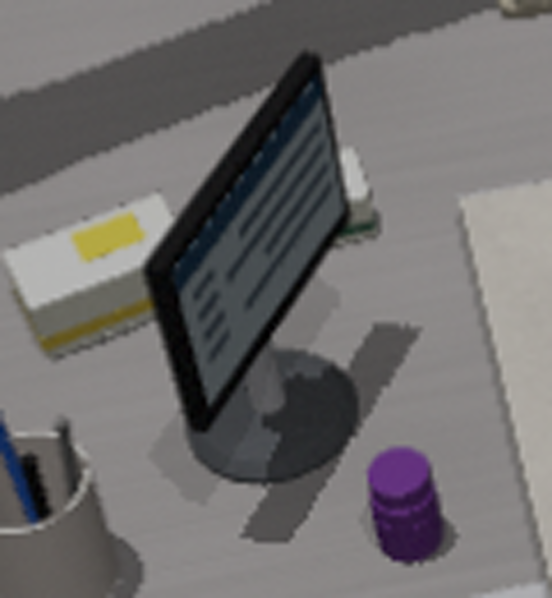

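View pics/c4.png

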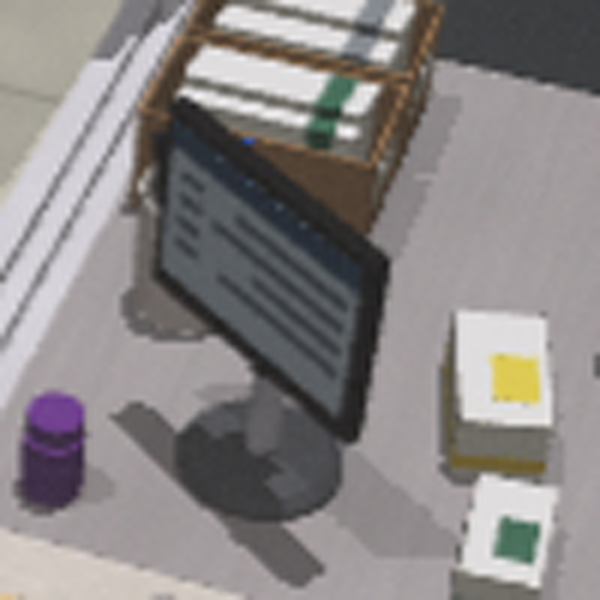

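```bash
cat > m1.py <<'E'
from h import *
from scipy.optimize import least_squares
s=lambda x,y:(230+x/4.7-.4,205+y/4.7-.4)
d=lambda x,y:(240+x/4.7-.4,210+y/4.7-.4)
P={'bar-y':(s(233,205),d(550,165)),'bar+y':(s(408,157),d(520,272)),'mat-y':(s(275,385),d(405,155)),'mat+y':(s(495,320),d(357,293)),
'in-y':(s(195,215),d(608,198)),'out+y':(s(657,627),d(42,232)),'out-y':(s(408,700),d(110,95)),
'sh_out-y':(s(207,612),d(265,68)),'sh_out+y':(s(777,490),d(82,378)),'sh_in-y':(s(97,132),d(750,203)),'sh_in+y':(s(580,42),d(632,555)),
'flattop':(s(485,540),d(152,140)),'talltop':(s(375,375),d(293,107)),'bottop':(s(500,352),d(265,188))}
for k,(a,b) in P.items():
    x,e=tri([('scene',a),('side',b)]); print(k,x.round(4),np.round(e,4))
s=lambda x,y:(150+x/4.6-.4,190+y/4.6-.4)
d=lambda x,y:(330+x/6-.4,145+y/6-.4)
# near end = +x end
L=[(('n',0,'f'),s(167,277),d(165,123)),(('f',0,'f'),s(322,68),d(378,270)),(('f',-.14,'f'),s(347,215),d(352,440)),(('n',-.14,'f'),s(203,430),d(155,272)),
   (('n',0,'b'),s(150,268),d(180,100)),(('f',0,'b'),s(308,53),d(388,262))]
def corners(p):
    out=[]
    for (e,z,f),_,_ in L:
        y=.095*(-1 if e=='n' else 1); x=.018+(.007 if f=='f' else -.007)
        Q=R.from_euler('z',p[3])*R.from_euler('y',-p[4]); out.append(Q.apply([x,y,.12+z])+p[:3])
    return np.array(out)
def res(p):
    C=corners(p); return np.r_[(proj('scene',C)-[l[1] for l in L]).ravel(),(proj('side',C)-[l[2] for l in L]).ravel()]
o=least_squares(res,[.6,-.35,.12,.8,0]); print(o.x.round(4),np.abs(o.fun).max(),o.fun.round(1)); print(corners(o.x).round(3))
for z0,a,b in [(0,s(275,415),d(258,460))]: print(onz('scene',a,z0),onz('side',b,z0))
E
python3 m1.py
```

```text
bar-y [ 0.4674 -0.1081  0.0831] [0.0013 0.0013]
bar+y [0.4565 0.0043 0.0866] [0.0038 0.0038]
mat-y [ 0.5823 -0.1103  0.0455] [0.0033 0.0033]
mat+y [0.5671 0.0304 0.0448] [0.0033 0.0033]
in-y [ 0.4266 -0.1293  0.0406] [0.0034 0.0034]
out+y [0.804  0.0572 0.0406] [0.0022 0.0022]
out-y [ 0.8173 -0.0868  0.0462] [0.0015 0.0015]
sh_out-y [ 0.7234 -0.1777  0.0296] [0.0002 0.0002]
sh_out+y [0.7228 0.1582 0.0262] [0.0024 0.0024]
sh_in-y [ 0.3257 -0.176   0.0303] [0.0018 0.0018]
sh_in+y [0.3244 0.1598 0.0291] [0.0033 0.0033]
flattop [ 0.7505 -0.0255  0.0797] [0.0014 0.0014]
talltop [ 0.6518 -0.0618  0.1176] [0.0011 0.0011]
bottop [0.6441 0.0122 0.1068] [0.0024 0.0024]
[ 0.461  -0.3288  0.1202  0.9846 -0.0748] 2.671187401945616 [ 0.3 -0.5  0.6 -2.7 -1.1  0.5 -1.   1.  -1.  -0.1 -1.  -0.7 -1.2 -2.
 -1.4  1.2 -0.1  1.9 -0.3  2.  -0.7  0.3  0.1  0.8]
[[ 0.559 -0.353  0.238]
 [ 0.401 -0.248  0.238]
 [ 0.395 -0.257  0.098]
 [ 0.553 -0.362  0.098]
 [ 0.551 -0.365  0.239]
 [ 0.393 -0.26   0.239]]
[ 0.46123359 -0.32258978  0.        ] [ 0.46426753 -0.33289267  0.        ]
```

```bash
python3 -m inch '[{"translation":[-3,0,0],"spin":0},{"translation":[-3,0,0],"spin":0},{"translation":[0,-2.2,-4],"spin":0},{"translation":[0,-2.2,-4],"spin":0},{"translation":[0,-2.2,-4],"spin":0},{"translation":[0,-2.2,-4],"spin":0},{"translation":[0,-2.2,-4],"spin":0},{"translation":[0,-2.2,-4],"spin":0},{"translation":[0,-2.2,-4],"spin":0},{"translation":[0,-2.2,-4],"spin":0}]' 0
cat > st.py <<'E'
from h import *
s=r.read_state();T=T_tool(s);psi=np.degrees(np.arctan2(T[1,1],T[0,1]))
print('t',round(s['time'],2),'pos',np.round(s['ee_pos'],4),'psi',round(psi,2),'w',round(s['width'],4),'F',np.round(s['ft_force'],1),'tq',np.round(s['torque'],2),'q',np.round(s['joint_positions'],2),'down',T[:,0].round(3)[:3])
import sys
if len(sys.argv)>3:
    g=np.array([float(v) for v in sys.argv[1:4]]); print('tool shift cm',(T[:3,:3].T@(g-T[:3,3])*100).round(2))
E
python3 st.py .476 -.3065 .3
```

```text
time: 1.4
ee_pos: [0.4163, -0.3608, 0.2979]
eef_rot: [-0.702, -0.078, 0.704, -0.075]
ft_force: [1.0, -0.9, -0.7]
width: 0.0868
t 1.4 pos [ 0.4163 -0.3608  0.2979] psi -77.58 w 0.0868 F [ 1.  -0.9 -0.7] tq [-0.01 -0.01 -0.  ] q [ 0.91  0.17 -0.32  1.55  0.05  1.44 -0.76] down [-0.004  0.005 -1.   ]
tool shift cm [-0.21 -4.02 -7.  ]
```

```bash
python3 -m inch '[{"translation":[0,-2,-3.5],"spin":0},{"translation":[-0.2,-2,-3.5],"spin":0},{"translation":[0,0,0],"spin":-10.5},{"translation":[0,0,0],"spin":-10.5},{"translation":[0,0,0],"spin":-10.5},{"translation":[0,0,0],"spin":-10.5},{"translation":[0,0,0],"spin":-10.5},{"translation":[0,0,0],"spin":-10.5},{"translation":[0,0,0],"spin":-10.5},{"translation":[0,0,0],"spin":-10.5},{"translation":[0,0,0],"spin":-10.5},{"translation":[0,0,0],"spin":-10.5},{"translation":[0,0,0],"spin":-10.5},{"translation":[0,0,0],"spin":-10.5},{"translation":[0,0,0],"spin":-7}]'
python3 st.py .476 -.3065 .3; python3 -c "
from h import *
snap('wrist','w1')"
```

```text
time: 3.28
ee_pos: [0.4792, -0.2991, 0.2956]
eef_rot: [0.193, 0.685, -0.188, 0.677]
ft_force: [-1.4, -0.4, 0.2]
width: 0.0869
t 3.27 pos [ 0.4792 -0.2991  0.2956] psi 58.77 w 0.0869 F [-1.4 -0.4  0.2] tq [ 0.07 -0.16 -0.  ] q [ 1.    0.24 -0.61  1.5   0.13  1.46  1.4 ] down [-0.01  0.01 -1.  ]
tool shift cm [-0.44 -0.8   0.1 ]
```

View pics/w1.png

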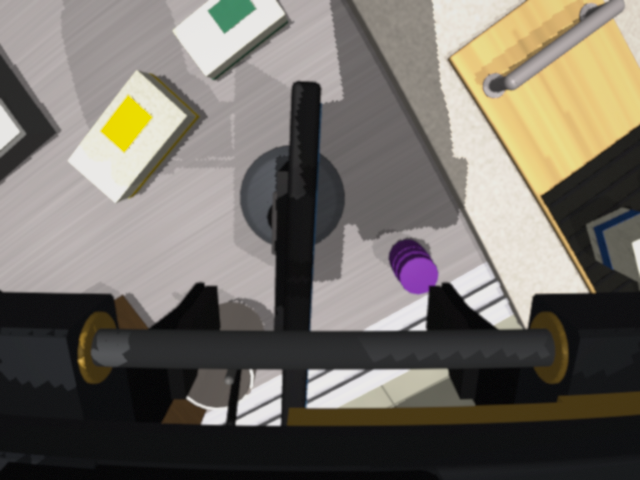

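```bash
cat >> m1.py <<'E'
print('wrist proj',proj('wrist',corners(o.x),'w1').round(1).tolist())
E
python3 m1.py | tail -1; python3 -c "
from h import *
crop('w1',230,70,400,200,'c5',4.7)"
```

```text
wrist proj [[313.1, 430.4], [327.9, 80.0], [311.5, 98.2], [303.9, 322.7], [288.9, 430.8], [297.3, 78.5]]
```

View pics/c5.png

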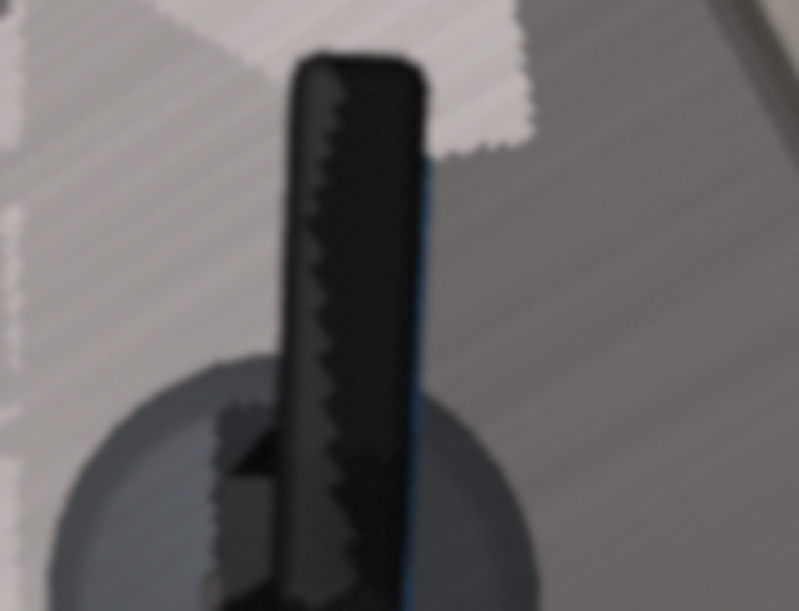

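```bash
python3 -m inch '[{"translation":[0,-1.0,0.1],"spin":2.4},{"translation":[2.5,0,0],"spin":0},{"translation":[2.5,0,0],"spin":0},{"translation":[2,0,0],"spin":0},{"translation":[0,0,0],"spin":0}]'
python3 st.py .476 -.3065 .3; python3 -c "
from h import *
snap('wrist','w2')"
```

```text
time: 3.95
ee_pos: [0.4722, -0.3111, 0.2234]
eef_rot: [0.213, 0.679, -0.209, 0.67]
ft_force: [-1.1, 1.2, 0.2]
width: 0.0872
t 3.95 pos [ 0.4722 -0.3111  0.2234] psi 55.22 w 0.0872 F [-1.1  1.2  0.2] tq [ 0.05 -0.11  0.07] q [ 1.    0.28 -0.6   1.61  0.15  1.32  1.35] down [-0.011  0.01  -1.   ]
tool shift cm [-7.66  0.61 -0.06]
```

View pics/w2.png

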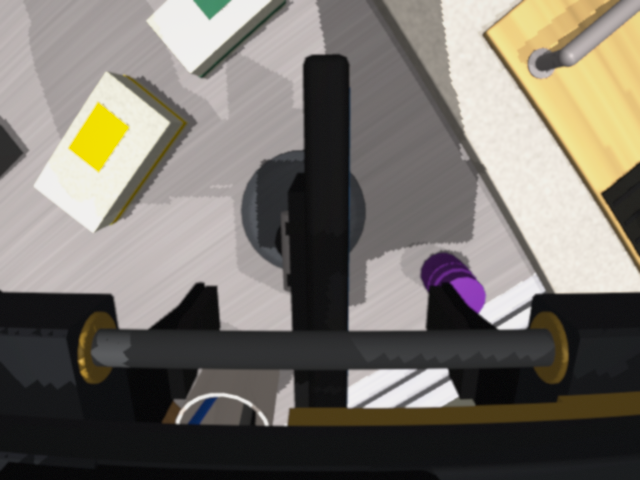

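The slab stands centred between the fingers: its middle is at column 326 near the top and 321 near the bottom. Now I'll pinch it.

```bash
python3 -m inch '[{"translation":[0,0,0],"spin":0},{"translation":[0,0,0],"spin":0},{"translation":[0,0,0],"spin":0},{"translation":[0,0,0],"spin":0},{"translation":[0,0,0],"spin":0},{"translation":[0,0,0],"spin":0}]' 1 25
python3 st.py
```

```text
time: 4.75
ee_pos: [0.4737, -0.3123, 0.2274]
eef_rot: [0.214, 0.677, -0.211, 0.672]
ft_force: [-1.2, -0.8, -0.3]
width: 0.035
t 4.75 pos [ 0.4737 -0.3123  0.2274] psi 55.07 w 0.035 F [-1.2 -0.8 -0.3] tq [ 0.03 -0.2  -0.03] q [ 1.01  0.27 -0.6   1.6   0.15  1.32  1.35] down [-0.006  0.006 -1.   ]
```

```bash
python3 -m inch '[{"translation":[0.3,0,0],"spin":0},{"translation":[0,0,0],"spin":0},{"translation":[0,0,0],"spin":0},{"translation":[0,0,0],"spin":0}]' 1 25
python3 st.py
```

```text
time: 5.25
ee_pos: [0.4741, -0.3115, 0.2241]
eef_rot: [0.214, 0.677, -0.21, 0.672]
ft_force: [1.3, 1.0, -1.0]
width: 0.0137
t 5.25 pos [ 0.4741 -0.3115  0.2241] psi 55.12 w 0.0137 F [ 1.3  1.  -1. ] tq [ 0.09 -0.18  0.04] q [ 1.    0.28 -0.6   1.61  0.15  1.32  1.35] down [-0.006  0.007 -1.   ]
```

```bash
python3 -m inch '[{"translation":[0,0,0.32],"spin":9.2},{"translation":[0,0,0.32],"spin":9.2},{"translation":[0,0,0.32],"spin":9.2},{"translation":[0,0,0.32],"spin":9.2},{"translation":[0,0,0.32],"spin":9.2},{"translation":[0,0,0.32],"spin":9.2},{"translation":[0,0,0],"spin":0}]'
python3 st.py; python3 -c "
from h import *
snap('wrist','w3')
snap('scene','s3')
snap('side','d3')"
```

```text
time: 6.12
ee_pos: [0.4824, -0.3271, 0.2239]
eef_rot: [-0.507, -0.497, 0.508, -0.488]
ft_force: [-0.0, 1.4, 0.7]
width: 0.0138
t 6.12 pos [ 0.4824 -0.3271  0.2239] psi -1.73 w 0.0138 F [-0.   1.4  0.7] tq [ 0.34 -0.12 -0.16] q [ 0.9   0.29 -0.46  1.57  0.13  1.32  0.39] down [-0.01   0.008 -1.   ]
```

View pics/w3.png

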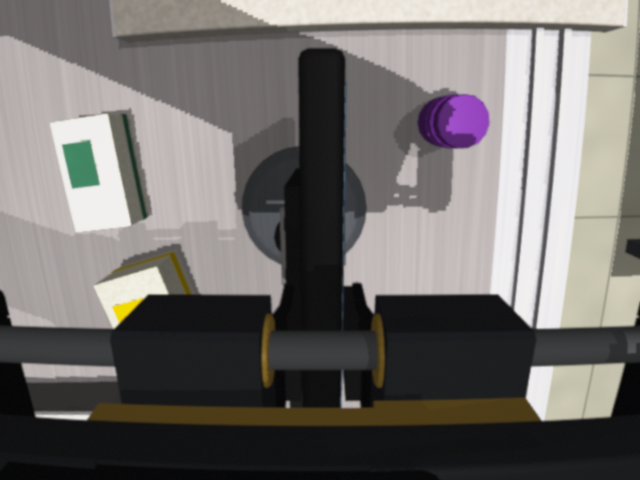

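View pics/s3.png

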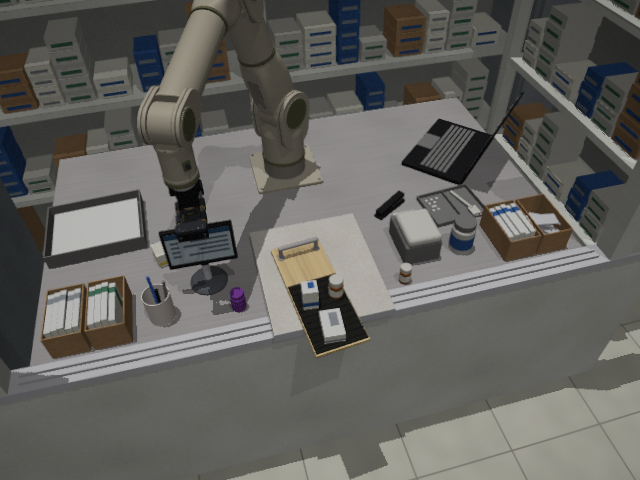

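```bash
python3 -m inch '[{"translation":[0,0,0],"spin":-1.8},{"translation":[0,0,0],"spin":0}]'
python3 st.py; python3 -m inch '[{"translation":[0,0,0],"spin":0},{"translation":[-0.6,0,0],"spin":0},{"translation":[-0.6,0,0],"spin":0},{"translation":[0,0,0],"spin":0},{"translation":[0,0,0],"spin":0}]' 0.45
python3 st.py;  python3 -c "
from h import *
snap('wrist','w4')
snap('scene','s4')
snap('side','d4')
crop('s4',150,200,250,300,'c6',6)
crop('d4',320,140,430,240,'c7',6)"
```

```text
time: 6.52
ee_pos: [0.4825, -0.3266, 0.224]
eef_rot: [0.497, 0.507, -0.498, 0.498]
ft_force: [-0.7, 2.1, -0.1]
width: 0.0137
t 6.53 pos [ 0.4825 -0.3266  0.224 ] psi 0.57 w 0.0137 F [-0.7  2.1 -0.1] tq [ 0.48 -0.04 -0.12] q [ 0.9   0.29 -0.47  1.57  0.13  1.32  0.43] down [-0.01   0.009 -1.   ]
time: 7.15
ee_pos: [0.4825, -0.3279, 0.2372]
eef_rot: [0.497, 0.506, -0.498, 0.499]
ft_force: [0.9, 0.6, -0.9]
width: 0.0464
t 7.15 pos [ 0.4825 -0.3279  0.2372] psi 0.58 w 0.0464 F [ 0.9  0.6 -0.9] tq [-0.   -0.13 -0.  ] q [ 0.9   0.29 -0.46  1.55  0.13  1.35  0.43] down [-0.009  0.007 -1.   ]
```

View pics/c6.png

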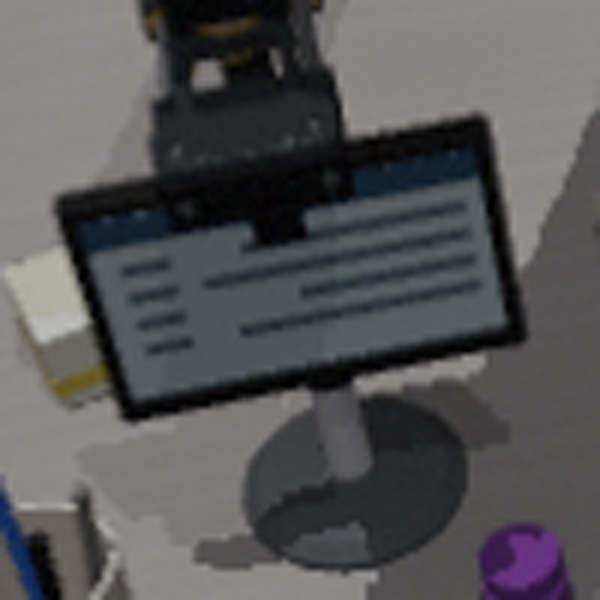

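View pics/c7.png

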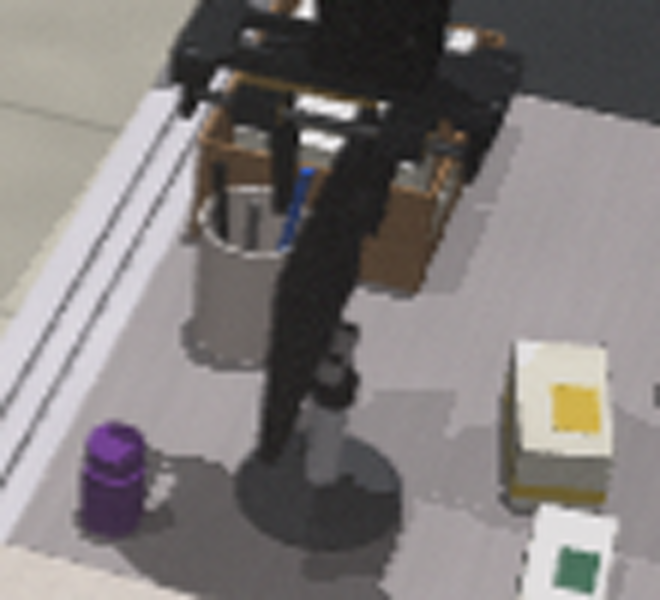

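View pics/w4.png

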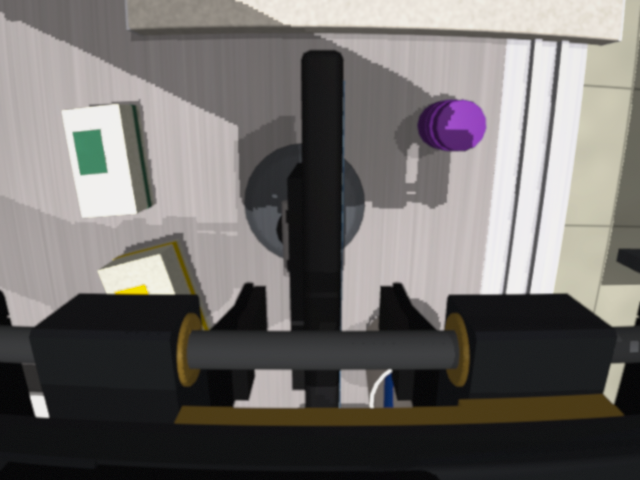

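```bash
python3 -m inch '[{"translation":[0,-0.8,0],"spin":0.6},{"translation":[0,-0.8,0],"spin":0},{"translation":[0,-0.8,0],"spin":0},{"translation":[0,-0.8,0],"spin":0},{"translation":[0,-0.7,0],"spin":0},{"translation":[0,-0.6,0],"spin":0},{"translation":[0,0,0],"spin":0}]'
python3 st.py;  python3 -c "
from h import *
snap('wrist','w5')
snap('scene','s5')
snap('side','d5')
crop('s5',150,200,250,300,'c8',6)
crop('d5',320,140,430,240,'c9',6)"
```

```text
time: 8.18
ee_pos: [0.4353, -0.3279, 0.2387]
eef_rot: [0.5, 0.503, -0.5, 0.497]
ft_force: [1.8, -0.6, 1.4]
width: 0.0477
t 8.18 pos [ 0.4353 -0.3279  0.2387] psi -0.05 w 0.0477 F [ 1.8 -0.6  1.4] tq [-0.01 -0.52 -0.03] q [ 0.96  0.19 -0.45  1.65  0.09  1.33  0.49] down [-0.006  0.005 -1.   ]
```

View pics/c8.png

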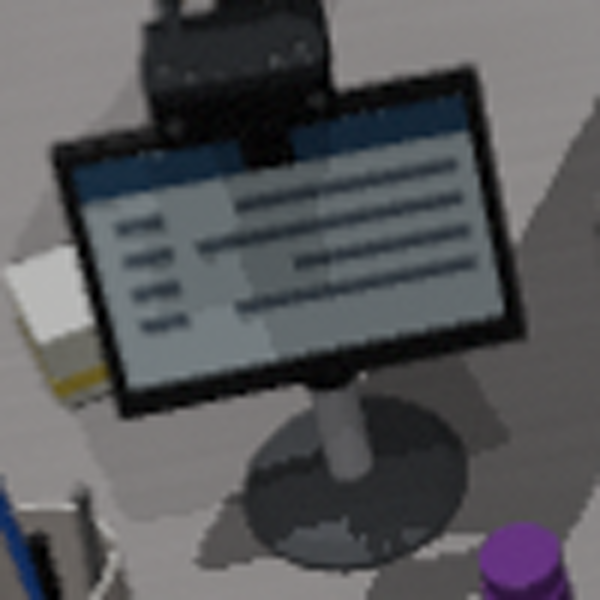

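View pics/c9.png

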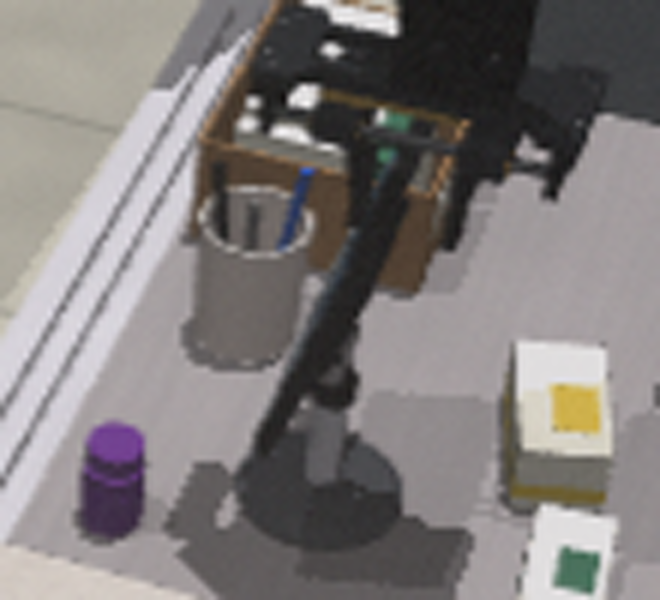

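View pics/w5.png

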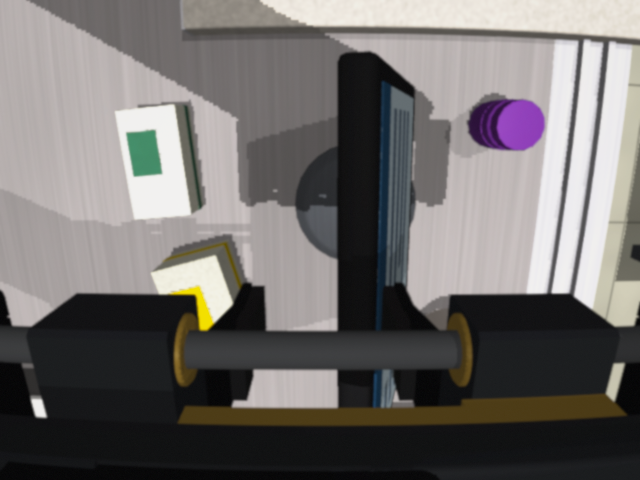

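```bash
cat > m2.py <<'E'
from h import *
from scipy.optimize import least_squares
s6=lambda x,y:np.array((150+x/6-.4,200+y/6-.4)); d6=lambda x,y:np.array((320+x/6-.4,140+y/6-.4))
s=lambda x,y:(150+x/4.6-.4,190+y/4.6-.4)
d=lambda x,y:(330+x/6-.4,145+y/6-.4)
F=.025;B=.011;Y=.095
# list: (stateidx, cam, fn, local pt, pix)
O=[]
for (x,y,z),a,b in [((F,-Y,.12),s(167,277),d(165,123)),((F,Y,.12),s(322,68),d(378,270)),((F,Y,-.02),s(347,215),d(352,440)),((F,-Y,-.02),s(203,430),d(155,272)),((B,-Y,.12),s(150,268),d(180,100)),((B,Y,.12),s(308,53),d(388,262))]:
    O+=[(0,'scene',None,(x,y,z),a),(0,'side',None,(x,y,z),b)]
for i,fn,q in [(1,'s4',[(60,200),(490,118),(523,338),(132,418)]),(2,'s5',[(53,150),(475,68),(525,335),(122,415)])]:
    for (y,z),p in zip([(-Y,.12),(Y,.12),(Y,-.02),(-Y,-.02)],q): O.append((i,'scene',fn,(F,y,z),s6(*p)))
O.append((1,'side','d4',(F,Y,-.02),d6(262,460)));O.append((2,'side','d5',(F,Y,-.02),d6(258,448)));O.append((2,'side','d5',(F,Y,.12),d6(392,165)))
if __name__=='__main__':
    def res(p):
        out=[]
        for i,c,fn,x,u in O:
            X=(R.from_euler('z',p[3+2*i])*R.from_euler('y',-p[4+2*i])).apply(x)+p[:3]
            out.append((proj(c,X,fn)[0]-u))
        return np.r_[np.ravel(out),(p[2]-.12)/.002]
    n=max(o[0] for o in O)+1
    o=least_squares(res,[.461,-.329,.12,.98,-.07]+[0,0.1]*(n-1),loss='soft_l1'); J=o.jac; C=np.linalg.inv(J.T@J)
    print(o.x.round(4)); print(np.sqrt(np.diag(C)).round(4)); print(res(o.x).round(1))
E
python3 m2.py
```

```text
[ 0.4604 -0.3256  0.1207  0.9799 -0.0564  0.0165  0.02    0.0251  0.3003]
[0.0015 0.001  0.0015 0.0126 0.0151 0.0217 0.0234 0.0237 0.0357]
[ 0.5 -1.4 -0.7 -2.   1.  -3.4 -1.   1.3  0.1  0.  -0.3  2.3  0.1  0.4
 -0.4  2.3 -0.7 -1.  -0.2  0.4 -0.5 -1.4  0.4  1.  -2.   0.4 -0.9 -0.2
  0.4  0.  -2.3  0.8 -1.7 -0.2 -0.5 -0.8  0.  -0.5 -1.   0.8 -0.9  1.3
 -1.   1.5 -8.  22.3  0.3]
```

```bash
python3 -c "
from h import *
crop('w5',320,40,440,140,'c10',6.6)"
```

```text
(no output)
```

View pics/c10.png

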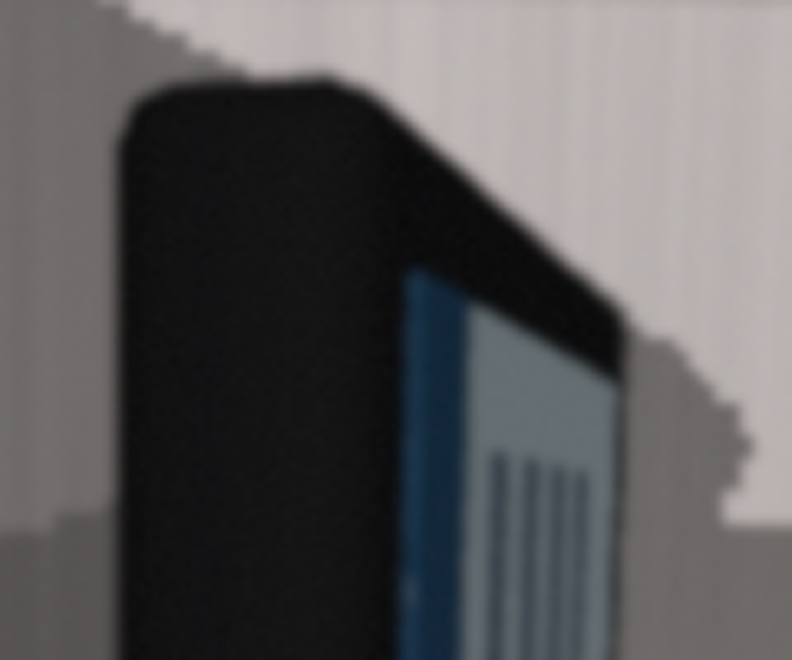

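```bash
cat > m3.py <<'E'
from h import *
import sys
from scipy.optimize import least_squares
# wrist silhouette in plane containing far end; uL,vL,uR,vR, y of slab plane (world), fn
fn,uL,vL,uR,vR=sys.argv[1],*map(float,sys.argv[2:6])
yc=-.326+.09
K,d,W=cam('wrist',fn); rays=[ray('wrist',(uL,vL),fn),ray('wrist',(uR,vR),fn)]
print('cam',W[:3,3].round(4))
def dist(o,v,c): # signed x offset perpendicular in xz projection, at point c
    n=np.array([v[2],-v[0]]); n/=np.linalg.norm(n); n*= -np.sign(v[2]) if v[2]<0 else 1
    return n@(c-o[[0,2]])
for rr in (0,.002,.003):
    def sec(p,rr=rr):
        C=[(.018+a*(.007-rr),z) for a in(-1,1) for z in(.12-rr,-.02+rr)]
        c,s=np.cos(p[1]),np.sin(p[1]); return np.array([(p[0]+x*c-z*s,.1205+x*s+z*c) for x,z in C])
    def res(p):
        S=sec(p); L=[dist(*rays[0],q) for q in S]; Rr=[dist(*rays[1],q) for q in S]
        sg=1 if dist(*rays[0],np.array([10,.1]))>0 else -1
        return [min(sg*np.array(L))-rr, max(sg*np.array(Rr))+rr]
    o=least_squares(res,[.461,.3]); print('r',rr,'px',o.x[0].round(4),'tilt',o.x[1].round(4),np.degrees(o.x[1]).round(2),o.cost)
E
python3 m3.py w5 337.7 75 413.9 95
```

```text
cam [ 0.4364 -0.2533  0.3847]
r 0 px 0.4624 tilt 0.2744 15.72 2.296028652640875e-20
r 0.002 px 0.4625 tilt 0.2787 15.97 3.2490788883762216e-21
r 0.003 px 0.4625 tilt 0.2809 16.1 1.0330067574114173e-21
```

```bash
python3 -m inch '[{"translation":[0,-0.4,0],"spin":0},{"translation":[0,-0.35,0],"spin":0},{"translation":[0,0,0],"spin":0}]'
python3 st.py;  python3 -c "
from h import *
snap('wrist','w6')
crop('w6',320,40,440,140,'c11',6.6)"
```

```text
time: 8.7
ee_pos: [0.4279, -0.3277, 0.238]
eef_rot: [0.5, 0.503, -0.5, 0.497]
ft_force: [1.6, 0.4, 0.5]
width: 0.0478
t 8.7 pos [ 0.4279 -0.3277  0.238 ] psi -0.0 w 0.0478 F [1.6 0.4 0.5] tq [-0.17 -0.44 -0.02] q [ 0.97  0.18 -0.45  1.67  0.08  1.32  0.51] down [-0.006  0.006 -1.   ]
```

View pics/c11.png

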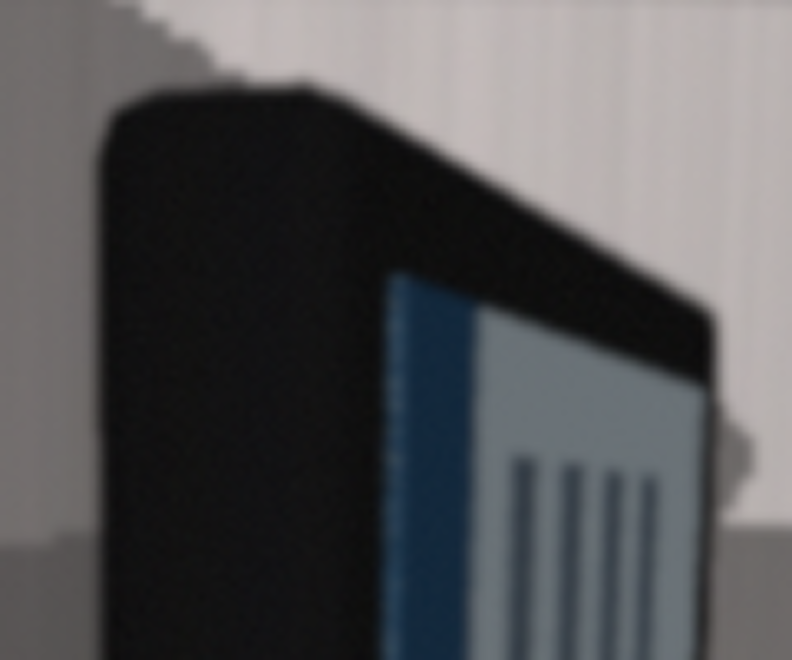

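```bash
python3 m3.py w6 335.2 75 427.5 95; python3 -c "
from h import *
for sw in (-.03,0,.03):
    p=[(R.from_euler('z',sw)*R.from_euler('y',-.35)).apply(x)+[.4625,-.3265,.1205] for x in [(.025,.09,-.02),(.025,.02,-.02),(.011,.09,.12),(.011,0.02,.12)]]
    print(sw,proj('wrist',p,'w6').round(1).tolist())
crop('w6',320,40,440,300,'c12',2.3*1)
crop('w6',310,40,450,300,'c12',2.3)
"
```

```text
cam [ 0.429  -0.2533  0.3841]
r 0 px 0.462 tilt 0.3416 19.57 2.0312494939225402e-18
r 0.002 px 0.4622 tilt 0.3473 19.9 3.71682947014507e-18
r 0.003 px 0.4622 tilt 0.3502 20.07 4.802023860114868e-18
-0.03 [[432.7, 97.5], [423.2, 208.2], [342.0, 67.8], [334.1, 270.3]]
0 [[428.5, 95.9], [422.4, 206.8], [333.7, 70.6], [332.4, 272.6]]
0.03 [[424.2, 94.3], [421.5, 205.5], [325.5, 73.6], [330.8, 275.0]]
```

View pics/c12.png

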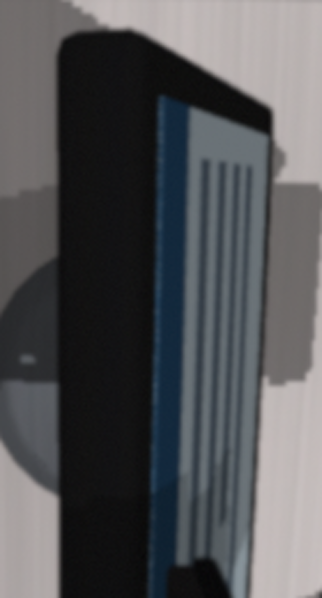

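Tilt reads 0.347 rad from the wrist view (silhouette columns 335 and 427.5) and swivel about +0.01. I'll back off, rise, and move towards the bar.

```bash
python3 -m inch '[{"translation":[0,0.9,0],"spin":0},{"translation":[-3.5,0,0],"spin":0},{"translation":[-4,0,0],"spin":0},{"translation":[0,0.5,-4.5],"spin":0},{"translation":[0,0.5,-5],"spin":0},{"translation":[0,0.5,-5],"spin":-3},{"translation":[0,0.5,-5],"spin":-3},{"translation":[0,0,0],"spin":0}]' 0
python3 st.py;  python3 -c "
from h import *
snap('wrist','w7')
snap('scene','s7')
snap('side','d7')
crop('s7',150,200,250,300,'c13',6)
"
```

```text
time: 9.75
ee_pos: [0.457, -0.1261, 0.3154]
eef_rot: [0.472, 0.531, -0.472, 0.521]
ft_force: [-0.1, -1.2, 0.5]
width: 0.0868
t 9.75 pos [ 0.457  -0.1261  0.3154] psi 6.2 w 0.0868 F [-0.1 -1.2  0.5] tq [-0.02 -0.14  0.04] q [ 0.8   0.01 -0.62  1.68 -0.    1.47  0.29] down [-0.011  0.009 -1.   ]
```

View pics/w7.png

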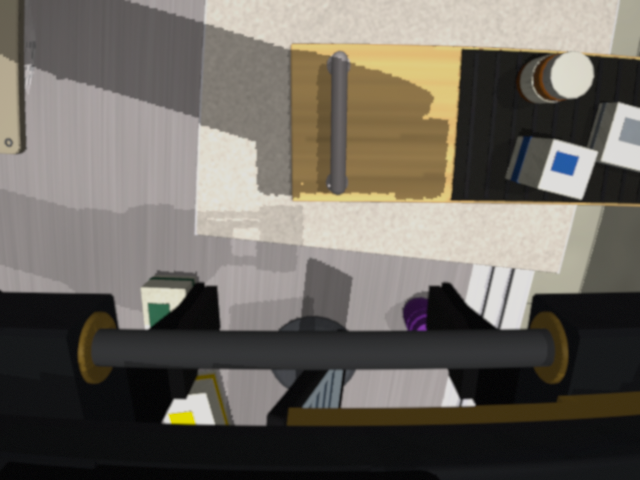

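View pics/c13.png

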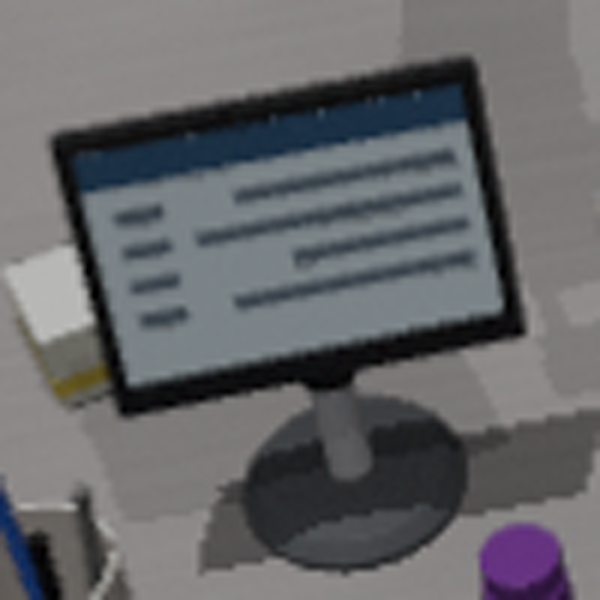

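View pics/d7.png

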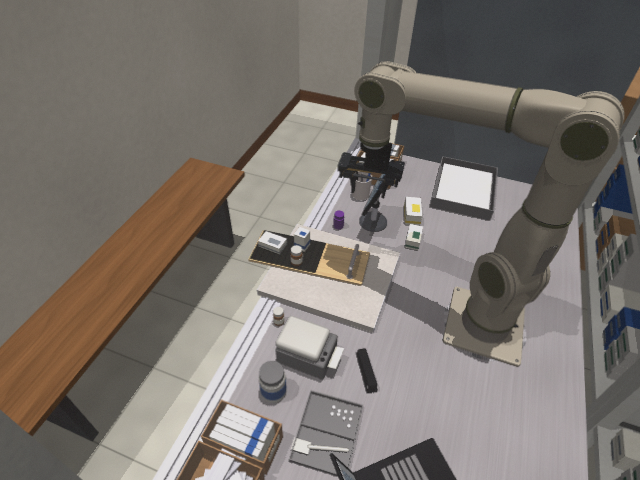

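```bash
python3 -c "
from h import *
crop('w7',280,35,480,210,'c14',4)"
python3 - <<'E'
import sys; sys.path.insert(0,'.')
import os; os.chdir('.')
exec(open('m2.py').read().split('if __name__')[0])
E
```

```text
(no output)
```

View pics/c14.png

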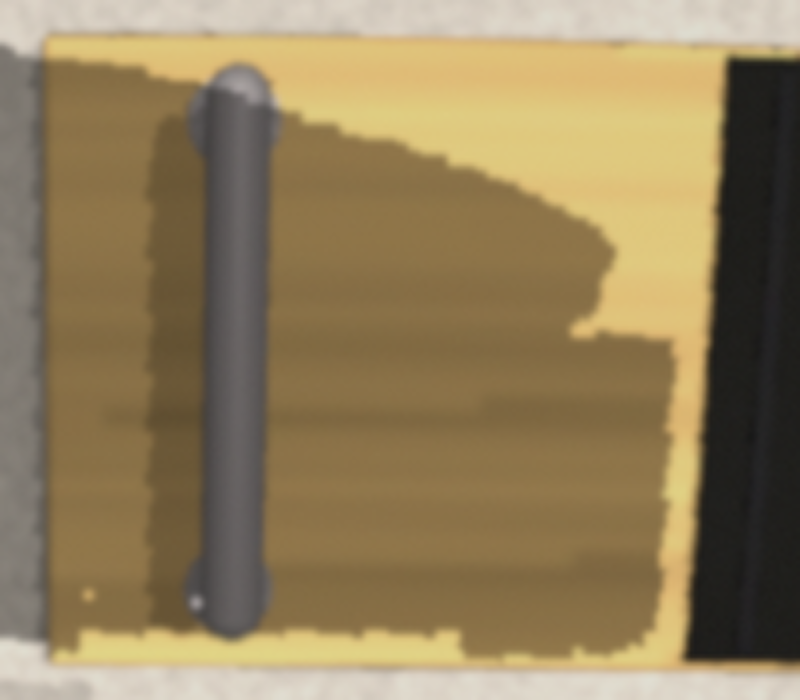

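```bash
cat > m4.py <<'E'
from h import *
s=lambda x,y:(230+x/4.7-.4,205+y/4.7-.4)
d=lambda x,y:(240+x/4.7-.4,210+y/4.7-.4)
w=lambda x,y:(280+x/4-.4,35+y/4-.4)
for n,a,b,c in [('bar+',s(408,157),d(520,272),w(240,62)),('bar-',s(233,205),d(550,165),w(233,637)),('mat+',s(495,320),d(357,293),w(727,58)),('mat-',s(275,385),d(405,155),w(688,660)),('in-',s(195,215),d(608,198),w(48,662))]:
    x,e=tri([('scene',a),('side',b),('wrist',c,'w7')]); print(n,x.round(4),np.round(e,4))
def line(n,a,b,z):
    A=onz('wrist',a,z,'w7');B=onz('wrist',b,z,'w7'); v=A-B
    print(n,'mid',((A+B)/2).round(4),'len',np.linalg.norm(v).round(4),'yaw',np.degrees(np.arctan2(-v[0],v[1])).round(2))
line('bar',w(240,62),w(233,637),.078);line('mat',w(727,58),w(688,660),.043);line('in',w(45,38),w(48,662),.04)
E
python3 m4.py
```

```text
bar+ [0.4556 0.0062 0.0874] [0.0041 0.0043 0.0029]
bar- [ 0.4673 -0.1095  0.0828] [0.0024 0.0006 0.002 ]
mat+ [0.567  0.0305 0.0448] [0.0033 0.0033 0.0002]
mat- [ 0.5821 -0.1103  0.0454] [0.0034 0.0033 0.0002]
in- [ 0.4253 -0.1294  0.0402] [0.0041 0.0031 0.0018]
bar mid [ 0.4609 -0.0509  0.078 ] len 0.1234 yaw 5.98
mat mid [ 0.575  -0.0398  0.043 ] len 0.1424 yaw 6.2
in mid [ 0.4163 -0.0562  0.04  ] len 0.1475 yaw 5.62
```

```bash
python3 st.py .461 -.051 .18; python3 -m inch '[{"translation":[3,0.4,-2.5],"spin":0},{"translation":[4,0.4,-2.5],"spin":0},{"translation":[4,0.4,-2.5],"spin":0},{"translation":[2.5,0,0],"spin":0},{"translation":[0,0,0],"spin":0}]' 0; python3 st.py .461 -.051 .079;  python3 -c "
from h import *
snap('wrist','w8')"
```

```text
t 9.9 pos [ 0.4563 -0.1311  0.3148] psi 5.73 w 0.0873 F [-1.3 -0.4 -0. ] tq [-0.02 -0.16 -0.01] q [ 0.8   0.01 -0.61  1.68 -0.    1.47  0.29] down [-0.012  0.009 -1.   ]
tool shift cm [13.54  1.42 -7.78]
time: 10.52
ee_pos: [0.4598, -0.0592, 0.176]
eef_rot: [0.478, 0.527, -0.478, 0.515]
ft_force: [0.1, -0.0, -0.0]
width: 0.0869
t 10.53 pos [ 0.4598 -0.0592  0.176 ] psi 4.94 w 0.0869 F [ 0.1 -0.  -0. ] tq [-0.03 -0.08 -0.01] q [ 0.71  0.08 -0.7   1.91  0.05  1.18  0.09] down [-0.013  0.01  -1.   ]
tool shift cm [ 9.71  0.31 -0.69]
```

View pics/w8.png

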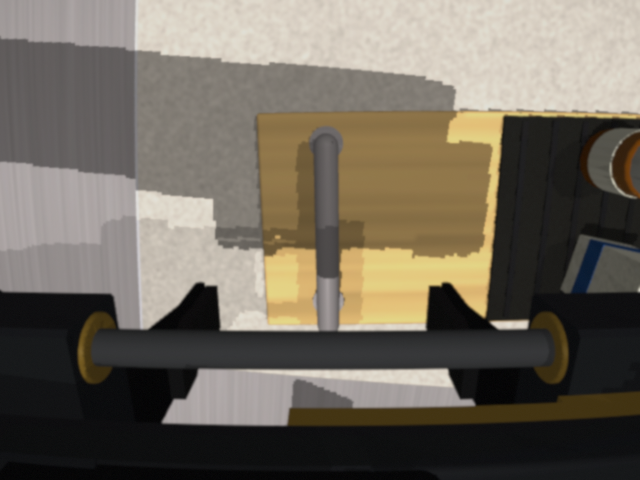

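```bash
python3 -c "
from h import *
crop('w8',290,110,370,180,'c15',8)
print(tri([('wrist',(339.6,50.5),'w7'),('wrist',(325,129),'w8')]))
A=onz('wrist',(325,129),.08,'w8');B=onz('wrist',(328,330),.08,'w8');print(A,B)"
```

```text
(array([0.45424823, 0.01200615, 0.0665243 ]), [np.float64(0.0003542803059422743), np.float64(0.00035428030594236747)])
[0.45397368 0.01216175 0.08      ] [ 0.46665016 -0.10974312  0.08      ]
```

View pics/c15.png

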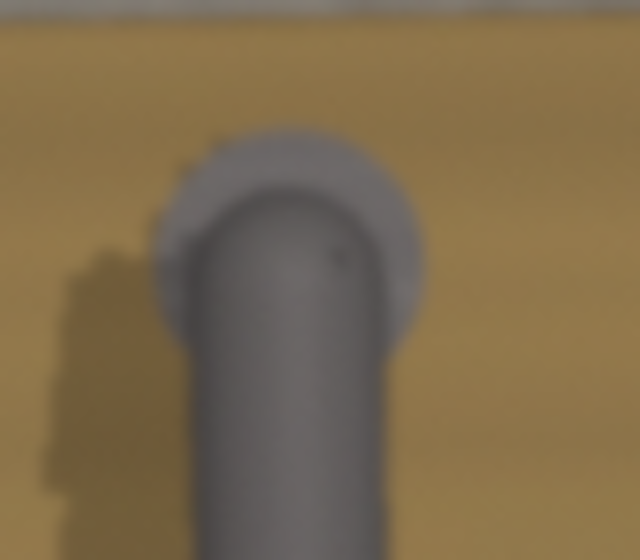

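```bash
python3 -c "
from h import *
print(tri([('wrist',(339.6,50.5),'w7'),('wrist',(325.3,133.1),'w8')]))"; python3 -m inch '[{"translation":[2.5,0.15,-0.7],"spin":-1},{"translation":[2.5,0,0],"spin":0},{"translation":[2.5,0,0],"spin":0},{"translation":[2.0,0,0],"spin":0},{"translation":[0,0,0],"spin":0}]'; python3 st.py .461 -.051 .079
```

```text
(array([0.45440475, 0.00992974, 0.07909019]), [np.float64(7.290186272886526e-05), np.float64(7.290186272884199e-05)])
time: 11.2
ee_pos: [0.4662, -0.0565, 0.0868]
eef_rot: [0.477, 0.525, -0.474, 0.521]
ft_force: [0.4, -0.7, 0.9]
width: 0.0872
t 11.2 pos [ 0.4662 -0.0565  0.0868] psi 5.4 w 0.0872 F [ 0.4 -0.7  0.9] tq [-0.03 -0.15  0.  ] q [ 0.67  0.21 -0.69  2.    0.15  0.98 -0.  ] down [-0.002  0.008 -1.   ]
tool shift cm [ 0.78 -0.46 -0.59]
```

```bash
python3 -m inch '[{"translation":[0.4,-0.4,-0.5],"spin":-0.8},{"translation":[0.3,0,0],"spin":0},{"translation":[0,0,0],"spin":0}]'; python3 st.py .461 -.051 .079; python3 -c "
from h import *
snap('wrist','w9')"
```

```text
time: 11.58
ee_pos: [0.4634, -0.0525, 0.0825]
eef_rot: [0.475, 0.527, -0.47, 0.525]
ft_force: [-0.3, -0.1, 1.2]
width: 0.0871
t 11.57 pos [ 0.4634 -0.0525  0.0825] psi 6.17 w 0.0871 F [-0.3 -0.1  1.2] tq [-0.04 -0.07 -0.  ] q [ 0.67  0.21 -0.7   2.01  0.16  0.97  0.  ] down [ 0.002  0.006 -1.   ]
tool shift cm [ 0.35 -0.22 -0.18]
```

View pics/w9.png

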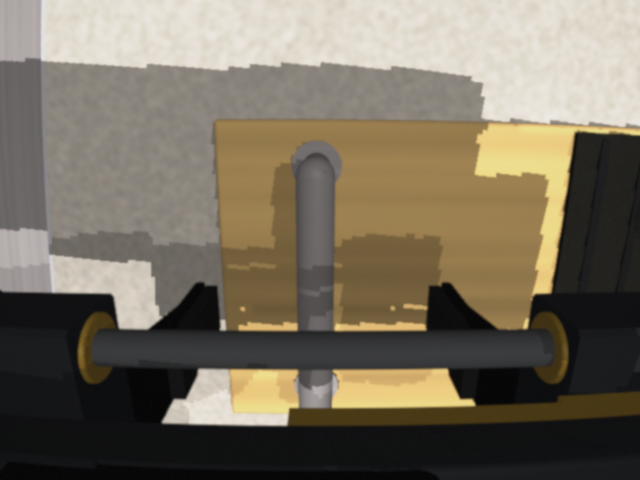

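```bash
python3 -m inch '[{"translation":[0.4,-0.25,-0.1],"spin":0},{"translation":[0.1,0,0],"spin":0},{"translation":[0,0,0],"spin":0},{"translation":[0,0,0],"spin":0},{"translation":[0,0,0],"spin":0},{"translation":[0,0,0],"spin":0},{"translation":[0,0,0],"spin":0}]' 1 50; python3 st.py .461 -.051 .079; python3 -m inch '[{"translation":[0,0,0],"spin":0},{"translation":[0,0,0],"spin":0}]'; python3 st.py
```

```text
time: 12.5
ee_pos: [0.461, -0.0517, 0.0776]
eef_rot: [0.475, 0.527, -0.47, 0.525]
ft_force: [0.7, -0.1, 0.6]
width: 0.0248
t 12.5 pos [ 0.461  -0.0517  0.0776] psi 6.17 w 0.0248 F [ 0.7 -0.1  0.6] tq [-0.05 -0.04  0.03] q [ 0.67  0.21 -0.7   2.02  0.16  0.96 -0.  ] down [ 0.003  0.006 -1.   ]
tool shift cm [-0.14  0.01 -0.07]
time: 12.75
ee_pos: [0.4607, -0.0518, 0.0776]
eef_rot: [0.475, 0.527, -0.47, 0.525]
ft_force: [-1.5, 0.0, 2.8]
width: 0.0126
t 12.75 pos [ 0.4607 -0.0518  0.0776] psi 6.17 w 0.0126 F [-1.5  0.   2.8] tq [-0.04  0.38  0.01] q [ 0.67  0.21 -0.7   2.02  0.16  0.96 -0.  ] down [ 0.002  0.006 -1.   ]
```

```bash
python3 -m inch '[{"translation":[0,0.3,-0.25],"spin":1.2},{"translation":[0,0.3,-0.25],"spin":1.2},{"translation":[0,0.3,-0.25],"spin":1.2},{"translation":[0,0.3,-0.25],"spin":1.2},{"translation":[0,0.3,-0.2],"spin":1.2},{"translation":[0,0,0],"spin":0}]'; python3 st.py .608 -.04 .078;python3 -c "
from h import *
snap('scene','s10')
crop('s10',230,205,400,355,'c16',4.7)"
```

```text
time: 13.5
ee_pos: [0.4662, -0.0444, 0.0776]
eef_rot: [-0.494, -0.503, 0.506, -0.496]
ft_force: [2.1, 2.5, -2.4]
width: 0.0128
t 13.5 pos [ 0.4662 -0.0444  0.0776] psi -0.05 w 0.0128 F [ 2.1  2.5 -2.4] tq [ 0.66 -0.88  0.69] q [ 0.62  0.24 -0.68  2.    0.18  0.99 -0.15] down [-0.019 -0.006 -1.   ]
tool shift cm [-0.32 14.18 -0.45]
```

View pics/c16.png

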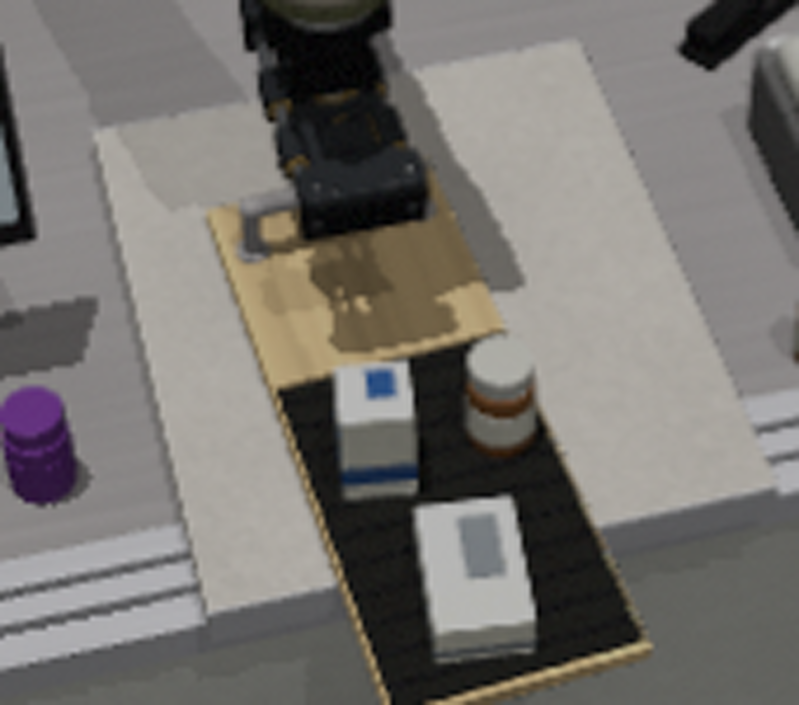

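```bash
python3 -m inch '[{"translation":[0,0.6,-0.05],"spin":0},{"translation":[0,0.9,-0.05],"spin":0},{"translation":[0,1,-0.05],"spin":0},{"translation":[0,1,-0.05],"spin":0},{"translation":[0,1,0],"spin":0},{"translation":[0,0.9,0],"spin":0},{"translation":[0,0.6,0],"spin":0},{"translation":[0,0,0],"spin":0}]'; python3 st.py .608 -.04 .078
```

```text
time: 14.55
ee_pos: [0.4936, -0.044, 0.0772]
eef_rot: [-0.47, -0.519, 0.53, -0.479]
ft_force: [5.0, 1.2, -2.2]
width: 0.0127
t 14.55 pos [ 0.4936 -0.044   0.0772] psi -0.12 w 0.0127 F [ 5.   1.2 -2.2] tq [ 0.44 -1.46  0.32] q [ 0.55  0.35 -0.66  1.87  0.25  1.1  -0.21] down [-0.1   -0.02  -0.995]
tool shift cm [-1.23 11.37 -0.4 ]
```

```bash
python3 -m inch '[{"translation":[0.03,-0.3,0],"spin":0},{"translation":[0.03,-0.3,0],"spin":0},{"translation":[0.03,-0.3,0],"spin":0},{"translation":[0.03,-0.3,0],"spin":0}]'; python3 st.py .608 -.04 .078; python3 -c "
from h import *
snap('scene','s11');snap('side','d11');snap('wrist','w11')
crop('s11',230,205,400,355,'c17',4.7)
crop('d11',240,180,410,305,'c18',4.7)"
```

```text
time: 15.05
ee_pos: [0.4834, -0.0435, 0.0772]
eef_rot: [-0.472, -0.518, 0.528, -0.48]
ft_force: [4.1, 0.8, -2.4]
width: 0.0127
t 15.05 pos [ 0.4834 -0.0435  0.0772] psi -0.13 w 0.0127 F [ 4.1  0.8 -2.4] tq [ 0.35 -1.33  0.13] q [ 0.57  0.33 -0.66  1.9   0.24  1.09 -0.2 ] down [-0.094 -0.019 -0.995]
tool shift cm [-1.25 12.39 -0.36]
```

View pics/c17.png

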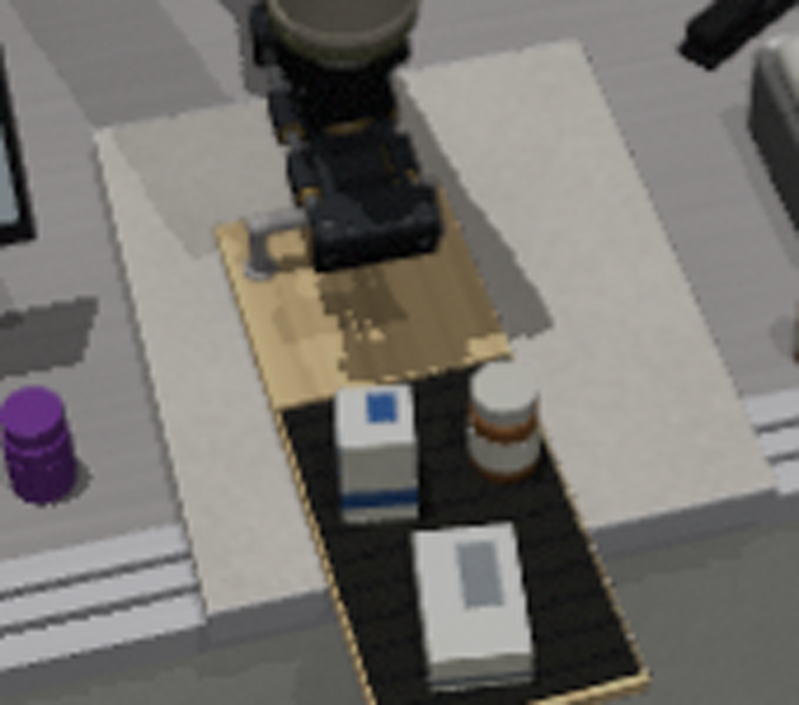

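View pics/c18.png

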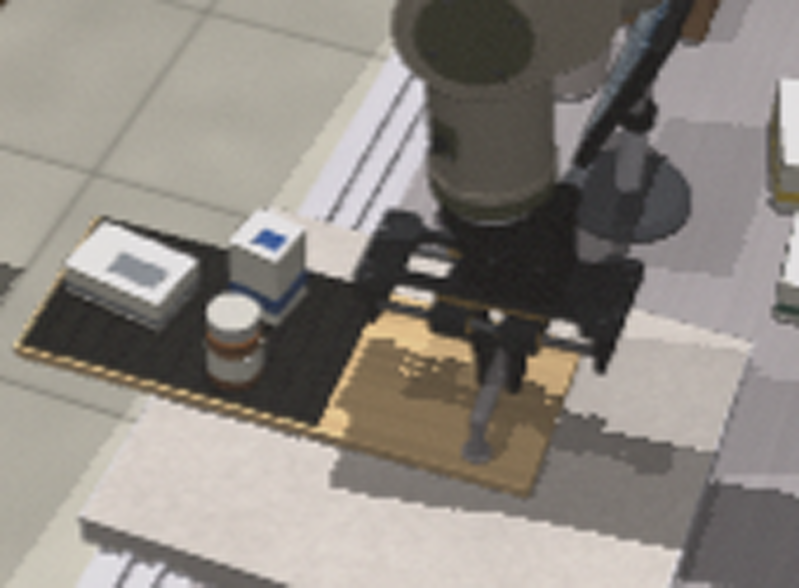

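View pics/w11.png

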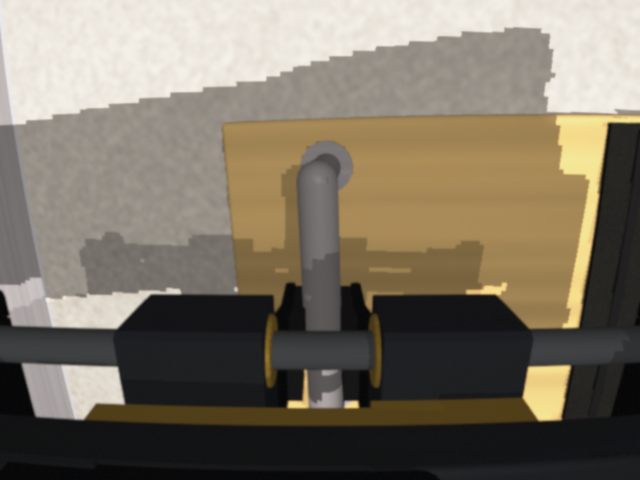

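```bash
cat > st2.py <<'E'
from h import *
s=r.read_state();T=T_tool(s)
print('t',round(s['time'],2),'pos',np.round(s['ee_pos'],4),'psi',np.degrees(np.arctan2(T[1,1],T[0,1])).round(2),'F',np.round(s['ft_force'],1),'tq',np.round(s['torque'],2),'down',T[:3,0].round(3),'q',np.round(s['joint_positions'],3))
E
python3 st2.py
for i in 1 2; do python3 -m inch '[{"translation":[-0.1,1.0,0],"spin":0}]' >/dev/null; python3 st2.py; done
python3 -m inch '[{"translation":[0,0,0],"spin":0}]' >/dev/null; python3 st2.py;python3 -m inch '[{"translation":[0,0,0],"spin":0}]' >/dev/null; python3 st2.py
```

```text
t 15.2 pos [ 0.483  -0.0436  0.0772] psi -0.12 F [ 1.6  1.3 -1.7] tq [ 0.28 -0.83  0.16] down [-0.095 -0.019 -0.995] q [ 0.566  0.33  -0.661  1.898  0.239  1.09  -0.203]
t 15.32 pos [ 0.4891 -0.0439  0.077 ] psi -0.15 F [-20.1   0.9  19.1] tq [0.13 4.23 0.1 ] down [-0.104 -0.02  -0.994] q [ 0.555  0.349 -0.657  1.875  0.249  1.106 -0.21 ]
t 15.45 pos [ 0.4951 -0.0442  0.0769] psi -0.18 F [-23.2   1.   23.6] tq [0.2  5.03 0.13] down [-0.115 -0.022 -0.993] q [ 0.545  0.369 -0.652  1.852  0.259  1.124 -0.216]
t 15.57 pos [ 0.4952 -0.0442  0.077 ] psi -0.18 F [ 5.5  1.3 -2.2] tq [ 0.36 -1.68  0.19] down [-0.116 -0.022 -0.993] q [ 0.544  0.37  -0.652  1.851  0.259  1.125 -0.217]
t 15.7 pos [ 0.495  -0.0441  0.077 ] psi -0.18 F [ 0.9  0.9 -0.3] tq [ 0.34 -0.62  0.21] down [-0.116 -0.022 -0.993] q [ 0.544  0.37  -0.651  1.851  0.259  1.126 -0.217]
```

```bash
python3 -m inch '[{"translation":[-0.35,0.8,0],"spin":0}]' >/dev/null; python3 st2.py;python3 -m inch '[{"translation":[-0.35,0.8,0],"spin":0}]' >/dev/null; python3 st2.py;  python3 -m inch '[{"translation":[0,0,0],"spin":0}]' >/dev/null; python3 st2.py
```

```text
t 15.82 pos [ 0.5012 -0.0444  0.0788] psi -0.19 F [-7.4  1.1  0.7] tq [0.2  1.04 0.12] down [-0.121 -0.023 -0.992] q [ 0.536  0.384 -0.648  1.83   0.264  1.141 -0.22 ]
t 15.95 pos [ 0.5076 -0.0446  0.0806] psi -0.21 F [-6.8  0.4  1.2] tq [0.23 1.01 0.14] down [-0.127 -0.023 -0.992] q [ 0.529  0.398 -0.645  1.808  0.27   1.156 -0.223]
t 16.07 pos [ 0.508  -0.0446  0.0804] psi -0.21 F [ 5.3  0.9 -3.2] tq [ 0.37 -1.58  0.24] down [-0.126 -0.023 -0.992] q [ 0.528  0.399 -0.645  1.807  0.27   1.155 -0.223]
```

```bash
python3 -c "
from h import *
snap('side','d12');snap('wrist','w12');snap('scene','s12')
crop('d12',240,200,410,325,'c19',4.7)"
```

```text
(no output)
```

View pics/c19.png

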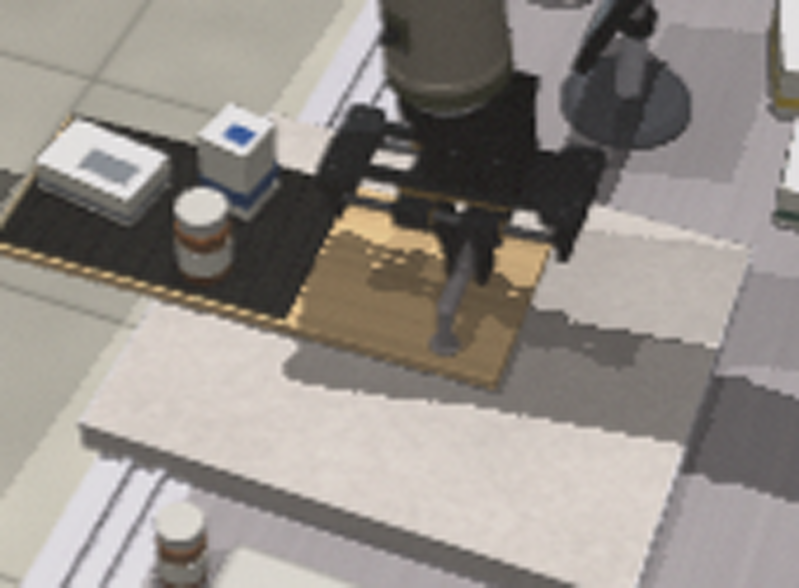

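View pics/w12.png

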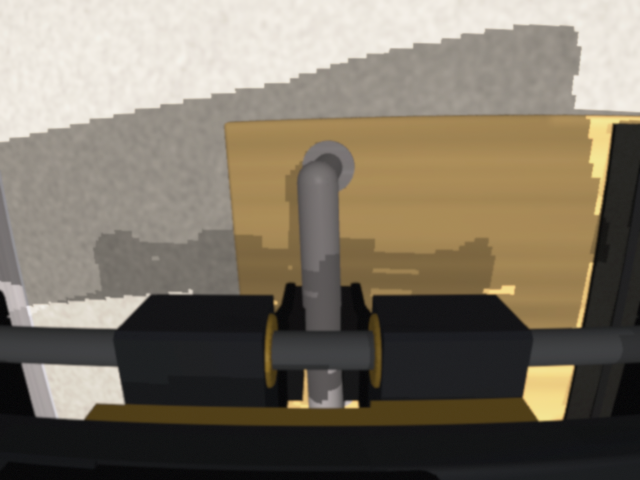

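```bash
python3 -m inch '[{"translation":[0.15,0,0],"spin":0}]' 1 3 >/dev/null; python3 st2.py;python3 -m inch '[{"translation":[0.15,0,0],"spin":0}]' >/dev/null; python3 st2.py;  python3 -m inch '[{"translation":[0.0,0.3,0],"spin":0}]' >/dev/null; python3 st2.py; python3 -c "
from h import *
print(r.read_state()['width'])"
```

```text
t 16.35 pos [ 0.5077 -0.0447  0.0791] psi -0.23 F [ 0.8  1.6 -1.8] tq [ 0.25 -0.43  0.03] down [-0.126 -0.023 -0.992] q [ 0.528  0.4   -0.644  1.809  0.271  1.152 -0.224]
t 16.48 pos [ 0.5072 -0.0447  0.0774] psi -0.23 F [ 1.6  0.3 -1.7] tq [ 0.18 -0.65  0.04] down [-0.126 -0.023 -0.992] q [ 0.528  0.401 -0.644  1.811  0.272  1.149 -0.225]
t 16.6 pos [ 0.5089 -0.0448  0.0768] psi -0.24 F [-6.   0.6  4.4] tq [0.31 1.05 0.03] down [-0.129 -0.023 -0.991] q [ 0.525  0.407 -0.642  1.805  0.275  1.153 -0.226]
0.017344960727547702
```

```bash
for i in 1 2 3; do python3 -m inch '[{"translation":[-0.15,1.0,0],"spin":0}]' >/dev/null; python3 st2.py;done;  python3 -m inch '[{"translation":[0,0,0],"spin":0}]'; python3 st2.py
```

```text
t 16.73 pos [ 0.5172 -0.0451  0.0765] psi -0.26 F [-6.8  0.4  0.5] tq [ 0.11  1.01 -0.06] down [-0.133 -0.024 -0.991] q [ 0.514  0.427 -0.637  1.78   0.284  1.165 -0.231]
t 16.85 pos [ 0.5257 -0.0454  0.0761] psi -0.28 F [-6.8  0.6 -0.8] tq [ 0.1   0.96 -0.  ] down [-0.138 -0.025 -0.99 ] q [ 0.504  0.448 -0.632  1.755  0.293  1.178 -0.235]
t 16.98 pos [ 0.5342 -0.0458  0.0755] psi -0.3 F [-6.5  0.5  0.3] tq [ 0.16  0.99 -0.04] down [-0.142 -0.025 -0.99 ] q [ 0.493  0.468 -0.627  1.728  0.301  1.191 -0.239]
time: 17.1
ee_pos: [0.533, -0.0459, 0.0747]
eef_rot: [-0.457, -0.528, 0.542, -0.468]
ft_force: [-6.9, 1.2, -0.6]
width: 0.0644
t 17.1 pos [ 0.533  -0.0459  0.0747] psi -0.31 F [-6.9  1.2 -0.6] tq [ 0.1   0.99 -0.03] down [-0.146 -0.025 -0.989] q [ 0.493  0.469 -0.626  1.729  0.301  1.192 -0.239]
```

```bash
for i in 1 2 3 4; do python3 -m inch '[{"translation":[0,0,0],"spin":0},{"translation":[0,0,0],"spin":0}]' 1 22 >/dev/null; python3 st2.py;done;  python3 -c "
from h import *
print(r.read_state()['width'])
snap('scene','s13');snap('wrist','w13');crop('s13',230,205,400,355,'c20',4.7)"
```

```text
t 17.35 pos [ 0.5264 -0.0463  0.0745] psi -0.34 F [-20.8   0.   21.4] tq [-0.12  5.39 -0.05] down [-0.161 -0.027 -0.987] q [ 0.494  0.467 -0.626  1.734  0.298  1.204 -0.239]
t 17.6 pos [ 0.5185 -0.0465  0.0759] psi -0.36 F [-7.7  1.7  8.8] tq [0.23 1.7  0.06] down [-0.178 -0.03  -0.984] q [ 0.494  0.463 -0.627  1.739  0.295  1.221 -0.238]
t 17.85 pos [ 0.5184 -0.0464  0.0762] psi -0.34 F [ 0.7  1.4 -2.1] tq [ 0.32 -0.3   0.15] down [-0.177 -0.031 -0.984] q [ 0.495  0.461 -0.627  1.74   0.294  1.22  -0.238]
t 18.1 pos [ 0.5183 -0.0465  0.076 ] psi -0.34 F [-0.8  0.8  1.7] tq [0.25 0.05 0.1 ] down [-0.177 -0.03  -0.984] q [ 0.495  0.462 -0.627  1.74   0.294  1.22  -0.238]
0.013364649414060974
```

View pics/c20.png

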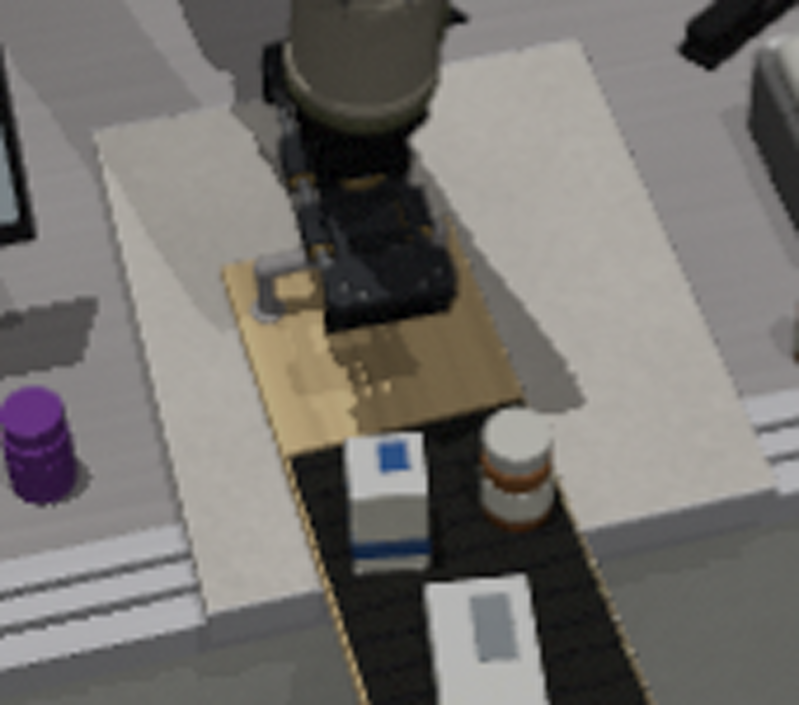

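View pics/w13.png

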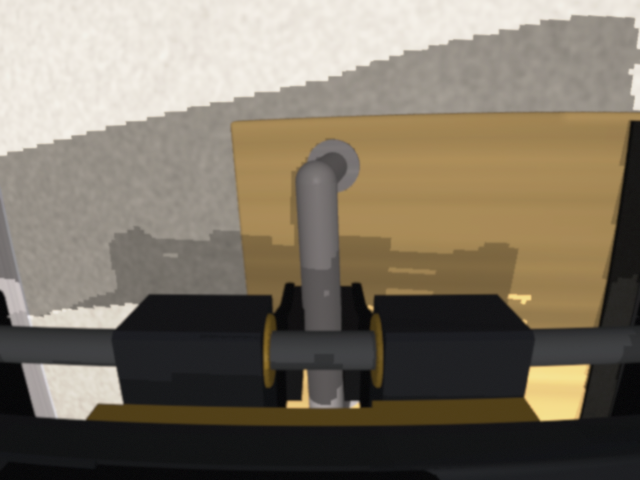

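```bash
python3 -m inch '[{"translation":[-0.28,1.0,0],"spin":-0.1}]' >/dev/null; python3 st2.py;  python3 -m inch '[{"translation":[-0.3,1.2,0],"spin":-0.1}]'; python3 st2.py
```

```text
t 18.32 pos [ 0.5269 -0.0467  0.0765] psi -0.25 F [-6.7  1.1  0.1] tq [0.09 1.22 0.07] down [-0.181 -0.031 -0.983] q [ 0.485  0.48  -0.623  1.714  0.302  1.234 -0.239]
time: 18.45
ee_pos: [0.5378, -0.0469, 0.0769]
eef_rot: [-0.443, -0.536, 0.552, -0.459]
ft_force: [-7.6, -0.3, 1.2]
width: 0.0132
t 18.45 pos [ 0.5378 -0.0469  0.0769] psi -0.16 F [-7.6 -0.3  1.2] tq [0.18 1.35 0.04] down [-0.185 -0.032 -0.982] q [ 0.473  0.504 -0.617  1.68   0.31   1.251 -0.24 ]
```

```bash
python3 -m inch '[{"translation":[-0.24,1.2,0],"spin":-0.1}]' >/dev/null; python3 st2.py;  python3 -m inch '[{"translation":[-0.22,1.2,0],"spin":-0.1}]'>/dev/null; python3 st2.py; python3 -m inch '[{"translation":[0.05,0.1,0],"spin":0}]'>/dev/null; python3 st2.py;  python3 -c "
from h import *
print(r.read_state()['width'])
snap('scene','s14');snap('side','d14');crop('s14',240,225,400,345,'c21',5);crop('d14',220,200,390,325,'c22',4.7)"
```

```text
t 18.57 pos [ 0.5487 -0.0471  0.0766] psi -0.07 F [-8.6  0.6  1.3] tq [0.16 1.52 0.06] down [-0.189 -0.032 -0.981] q [ 0.46   0.528 -0.612  1.647  0.319  1.266 -0.241]
t 18.7 pos [ 0.5594 -0.0473  0.076 ] psi 0.01 F [-8.9  0.5  5. ] tq [ 0.08  1.92 -0.  ] down [-0.194 -0.033 -0.98 ] q [ 0.448  0.552 -0.606  1.613  0.327  1.282 -0.241]
t 18.82 pos [ 0.5604 -0.0474  0.0759] psi -0.0 F [-4.5  1.2 13.7] tq [0.16 1.23 0.03] down [-0.195 -0.033 -0.98 ] q [ 0.446  0.555 -0.605  1.609  0.328  1.285 -0.242]
0.013063931482313527
```

View pics/c21.png

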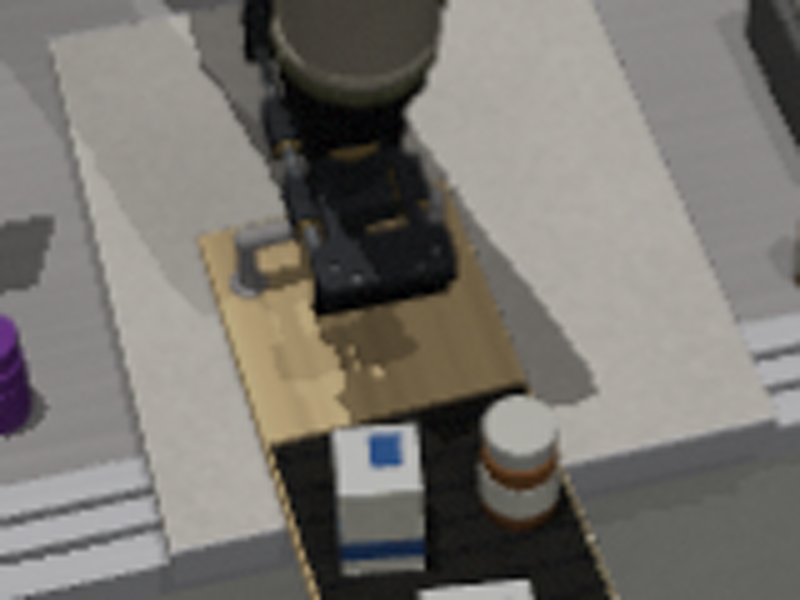

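View pics/c22.png

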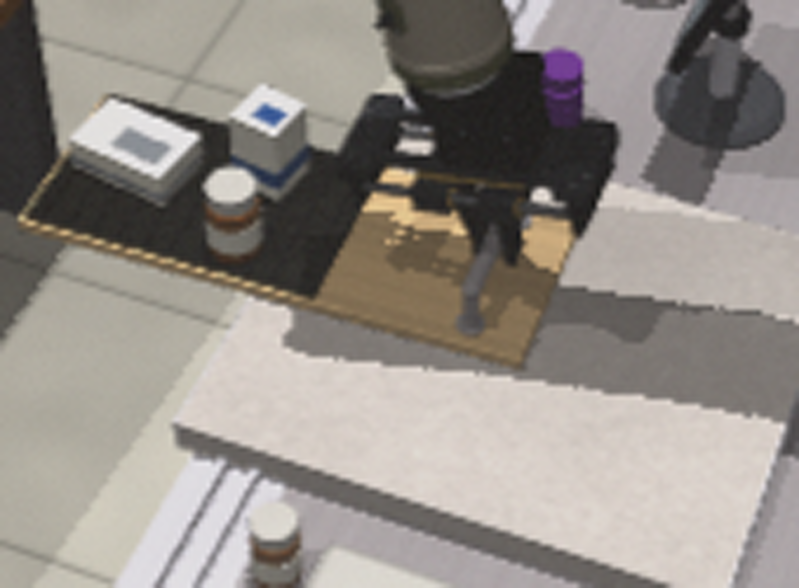

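```bash
python3 -m inch '[{"translation":[-0.22,1.2,0],"spin":0}]' 1 30 >/dev/null; python3 st2.py;  python3 -m inch '[{"translation":[-0.2,1.2,0],"spin":0}]'>/dev/null; python3 st2.py; python3 -m inch '[{"translation":[-0.18,1.0,0],"spin":0}]'>/dev/null; python3 st2.py; python3 -m inch '[{"translation":[0.02,0.1,0],"spin":0}]'>/dev/null; python3 st2.py;  python3 -c "
from h import *
print(r.read_state()['width'])
snap('scene','s15');snap('side','d15');snap('wrist','w15');crop('s15',240,235,400,355,'c23',5);crop('d15',210,200,380,325,'c24',4.7)"
```

```text
t 19.05 pos [ 0.5704 -0.0476  0.076 ] psi -0.02 F [-11.5  -0.4   7.5] tq [ 0.1   2.27 -0.01] down [-0.2   -0.034 -0.979] q [ 0.434  0.577 -0.6    1.577  0.335  1.302 -0.243]
t 19.18 pos [ 0.5804 -0.0477  0.0759] psi -0.04 F [-16.7   0.1  15.3] tq [ 0.03  3.83 -0.03] down [-0.206 -0.035 -0.978] q [ 0.421  0.6   -0.594  1.542  0.342  1.32  -0.244]
t 19.3 pos [ 0.5884 -0.0478  0.076 ] psi -0.06 F [-15.2   0.3  12.7] tq [ 0.06  3.1  -0.06] down [-0.212 -0.036 -0.977] q [ 0.41   0.619 -0.589  1.513  0.347  1.337 -0.244]
t 19.43 pos [ 0.5891 -0.0478  0.076 ] psi -0.08 F [-2.6  0.9  6.1] tq [0.17 0.36 0.03] down [-0.214 -0.036 -0.976] q [ 0.409  0.622 -0.588  1.509  0.347  1.34  -0.244]
0.012836745649351361
```

View pics/c23.png

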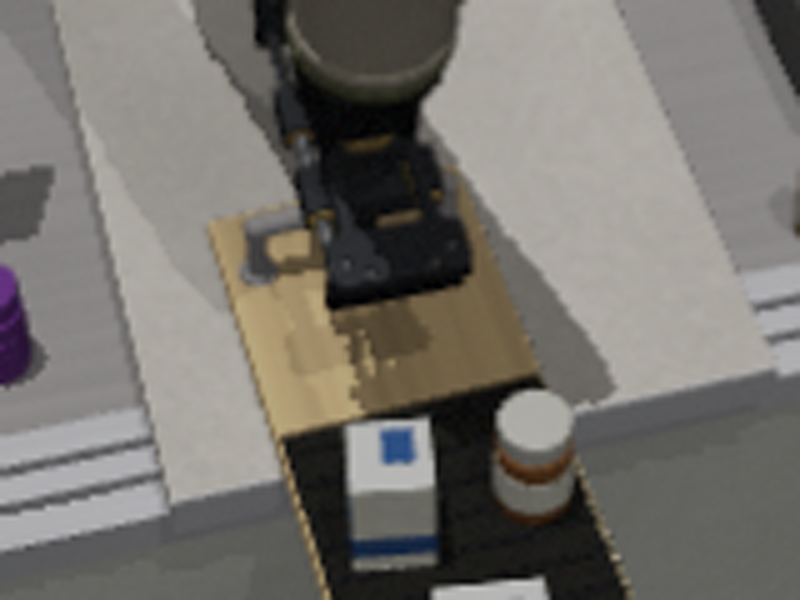

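View pics/c24.png

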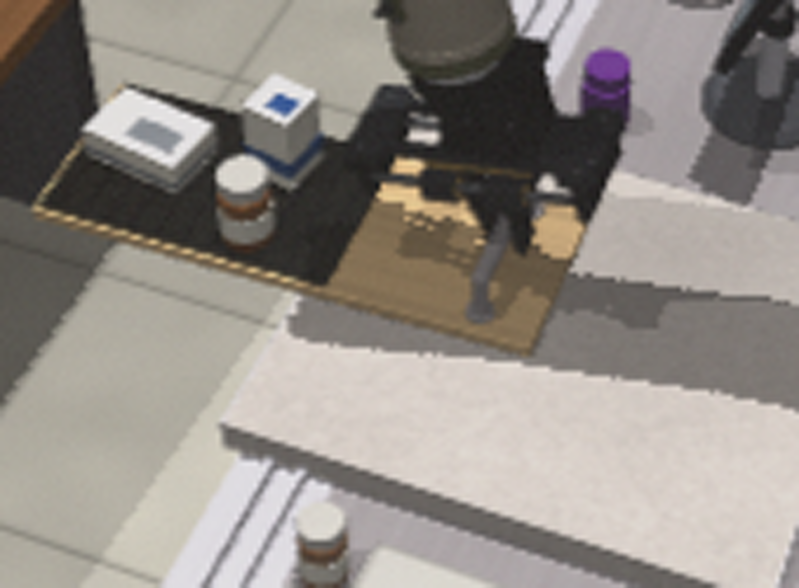

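View pics/w15.png

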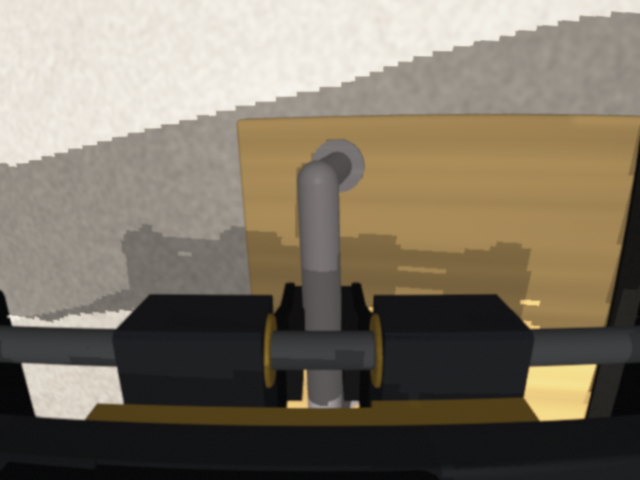

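```bash
cat > m5.py <<'E'
from h import *
def edge(name,pts,z,fn):
    P=np.array([onz(name,p,z,fn) for p in pts]); k=np.polyfit(P[:,1],P[:,0],1); print(name,z,'x@y-.045: %.4f'%np.polyval(k,-.045),'yaw %.2f'%np.degrees(np.arctan(-k[0])),P[:,:2].round(4).tolist())
E
python3 - <<'E'
from m5 import *
s=lambda x,y:(240+x/5-.4,235+y/5-.4); d=lambda x,y:(210+x/4.7-.4,200+y/4.7-.4)
edge('scene',[s(285,437),s(540,377)],.043,'s15')
edge('scene',[s(168,507),s(283,478),s(580,412),s(777,371)],.028,'s15')
edge('scene',[s(285,437),s(540,377)],.028,'s15')
edge('side',[d(328,283),d(385,190)],.043,'d15')
edge('side',[d(222,425),d(293,300)],.028,'d15')
E
```

```text
scene 0.043 x@y-.045: 0.7074 yaw 0.94 [[0.7085, -0.112], [0.7062, 0.0296]]
scene 0.028 x@y-.045: 0.7245 yaw -0.11 [[0.7255, -0.1796], [0.7233, -0.1172], [0.7236, 0.0473], [0.7258, 0.1594]]
scene 0.028 x@y-.045: 0.6966 yaw 0.94 [[0.6977, -0.1102], [0.6953, 0.0332]]
side 0.043 x@y-.045: 0.7007 yaw -0.58 [[0.7014, 0.0211], [0.7004, -0.082]]
side 0.028 x@y-.045: 0.7266 yaw 1.50 [[0.7213, 0.1576], [0.7245, 0.034]]
```

```bash
python3 -m inch '[{"translation":[-0.22,1.1,0],"spin":0}]' 1 30 >/dev/null; python3 st2.py;  python3 -m inch '[{"translation":[-0.2,0.9,0],"spin":0}]'>/dev/null; python3 st2.py; python3 -m inch '[{"translation":[0.0,0.1,0],"spin":0}]'>/dev/null; python3 st2.py;  python3 -c "
from h import *
print(r.read_state()['width'])
snap('scene','s16');snap('side','d16');crop('s16',240,240,400,360,'c25',5);crop('d16',210,200,380,325,'c26',4.7)"
```

```text
t 19.7 pos [ 0.5981 -0.048   0.0763] psi -0.09 F [-12.9   0.4  11.7] tq [ 0.06  2.95 -0.02] down [-0.218 -0.037 -0.975] q [ 0.398  0.642 -0.583  1.477  0.353  1.357 -0.243]
t 19.82 pos [ 0.6053 -0.0481  0.0767] psi -0.12 F [-14.9  -0.4  12.4] tq [ 0.06  3.33 -0.05] down [-0.224 -0.038 -0.974] q [ 0.388  0.659 -0.579  1.449  0.357  1.374 -0.243]
t 19.95 pos [ 0.606  -0.0481  0.0771] psi -0.13 F [-3.   1.   6.1] tq [0.15 0.47 0.06] down [-0.226 -0.038 -0.973] q [ 0.386  0.661 -0.578  1.445  0.357  1.377 -0.243]
0.013418491949074856
```

View pics/c25.png

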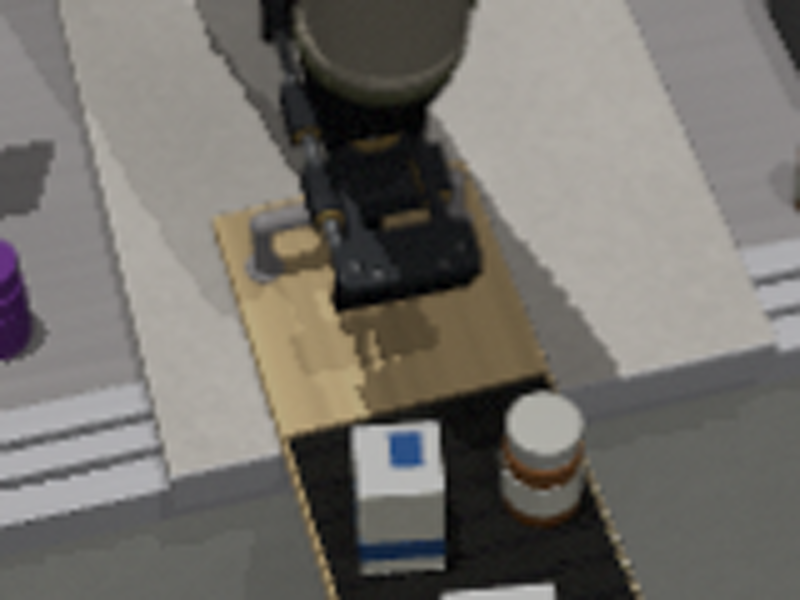

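View pics/c26.png

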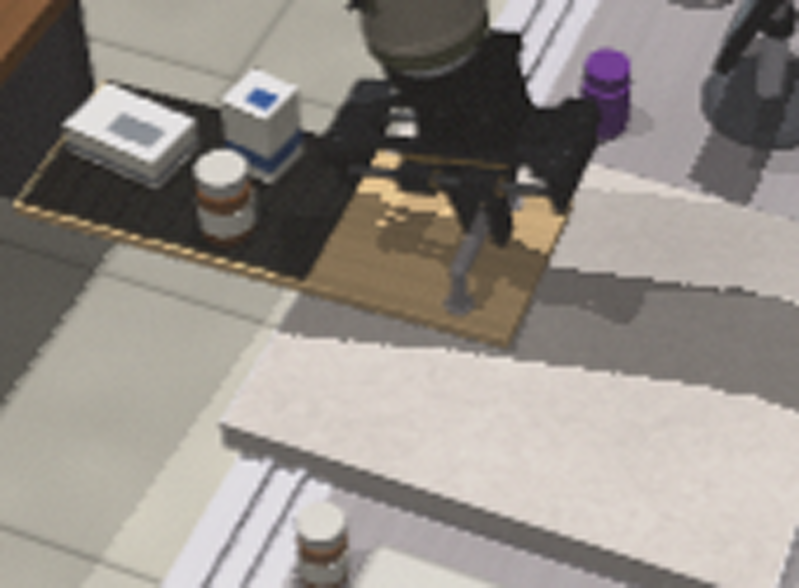

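Run:
```python
from m5 import *
s=lambda x,y:(240+x/5-.4,240+y/5-.4); d=lambda x,y:(210+x/4.7-.4,200+y/4.7-.4)
edge('scene',[s(287,437),s(547,377)],.043,'s16')
edge('scene',[s(168,481),s(283,453),s(590,385),s(777,346)],.028,'s16')
edge('side',[d(305,278),d(362,183)],.043,'d16')
edge('side',[d(222,425),d(293,300)],.028,'d16')
crop('s16',285,300,365,335,'c27',10)
```

```text
scene 0.043 x@y-.045: 0.7238 yaw 0.53 [[0.7244, -0.1145], [0.7231, 0.0285]]
scene 0.028 x@y-.045: 0.7244 yaw -0.19 [[0.7248, -0.1795], [0.7233, -0.1172], [0.7238, 0.0529], [0.7258, 0.1594]]
side 0.043 x@y-.045: 0.7195 yaw 0.33 [[0.7191, 0.0229], [0.7197, -0.0823]]
side 0.028 x@y-.045: 0.7266 yaw 1.50 [[0.7213, 0.1576], [0.7245, 0.034]]
```

View pics/c27.png

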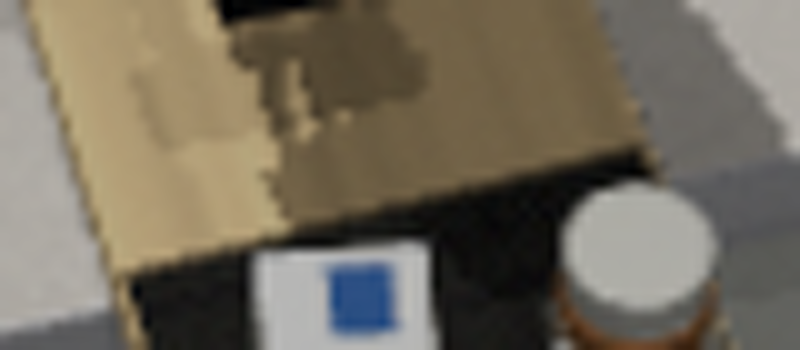

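```bash
python3 -m inch '[{"translation":[0.05,0.4,0],"spin":0}]' 1 40 >/dev/null; python3 st2.py;  python3 -m inch '[{"translation":[0.1,0.15,0],"spin":0}]'>/dev/null; python3 st2.py; python3 -m inch '[{"translation":[0.1,0,0],"spin":0}]'>/dev/null; python3 st2.py;python3 -m inch '[{"translation":[0.05,0,0],"spin":0}]'>/dev/null; python3 st2.py
```

```text
t 20.18 pos [ 0.6077 -0.0482  0.0767] psi -0.15 F [-16.8   0.6  13.8] tq [ 0.02  3.58 -0.07] down [-0.23  -0.039 -0.972] q [ 0.382  0.668 -0.576  1.436  0.359  1.385 -0.243]
t 20.3 pos [ 0.6078 -0.0482  0.0762] psi -0.15 F [-9.1 -0.1 11.1] tq [ 0.17  1.86 -0.05] down [-0.234 -0.039 -0.972] q [ 0.381  0.671 -0.576  1.433  0.359  1.388 -0.243]
t 20.43 pos [ 0.6077 -0.0482  0.0762] psi -0.16 F [-0.1  0.9  7. ] tq [ 0.16 -0.07  0.06] down [-0.234 -0.039 -0.972] q [ 0.381  0.67  -0.576  1.433  0.359  1.388 -0.243]
t 20.55 pos [ 0.6079 -0.0482  0.0767] psi -0.18 F [-2.2  0.9  7.8] tq [0.14 0.42 0.09] down [-0.233 -0.039 -0.972] q [ 0.381  0.67  -0.576  1.433  0.359  1.388 -0.243]
```

```bash
python3 -m inch '[{"translation":[0.2,0,0],"spin":0}]' 1 50 >/dev/null; python3 st2.py;python3 -m inch '[{"translation":[0.15,0.03,0],"spin":0}]'>/dev/null; python3 st2.py; python3 -c "
from h import *
print(r.read_state()['width'])
snap('scene','s17');snap('side','d17');crop('s17',260,270,380,360,'c28',6.6);crop('d17',210,200,380,325,'c29',4.7)"
```

```text
t 20.68 pos [ 0.6077 -0.0482  0.076 ] psi -0.19 F [-5.8  0.2 11.9] tq [0.2  1.13 0.02] down [-0.233 -0.04  -0.972] q [ 0.381  0.67  -0.575  1.434  0.36   1.387 -0.244]
t 20.8 pos [ 0.6076 -0.0482  0.076 ] psi -0.2 F [-7.3  1.3 14.5] tq [0.11 1.61 0.05] down [-0.233 -0.04  -0.972] q [ 0.381  0.67  -0.575  1.434  0.36   1.387 -0.244]
0.01272515907136982
```

View pics/c28.png

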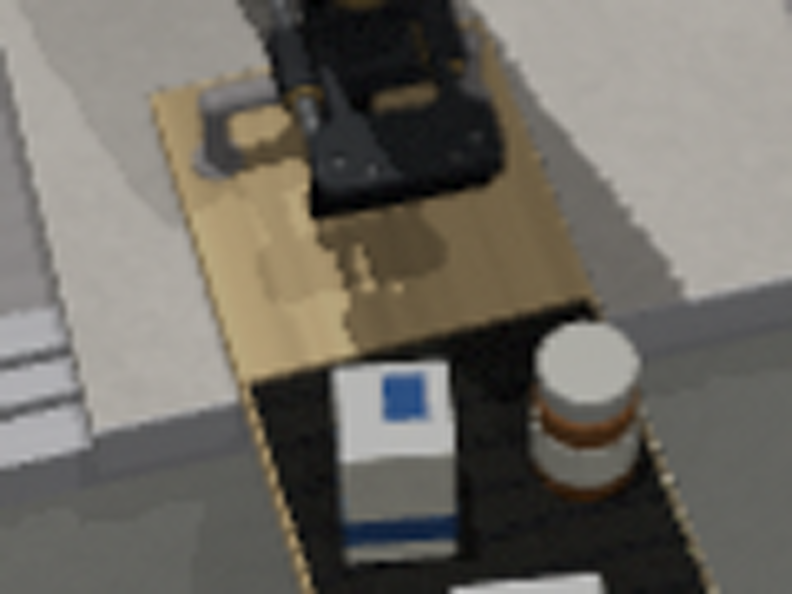

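View pics/c29.png

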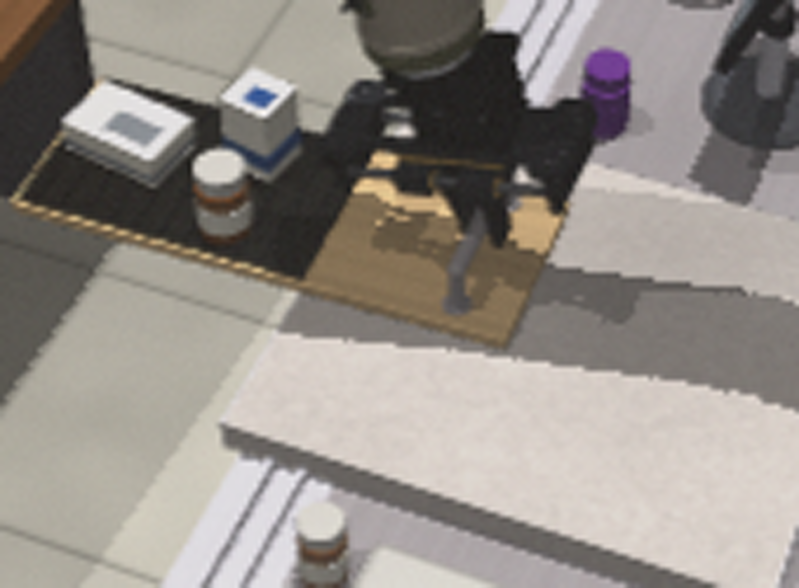

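View pics/s17.png

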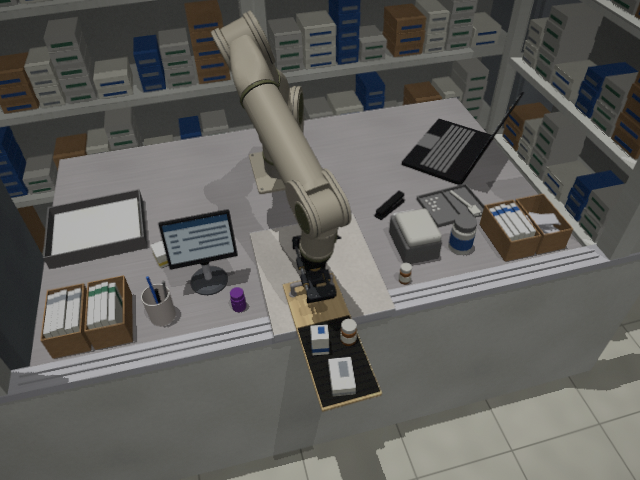

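Run:
```python
from m5 import *
crop('s17',310,370,390,415,'c30',9)
s=lambda x,y:(260+x/6.6-.4,270+y/6.6-.4); d=lambda x,y:(210+x/4.7-.4,200+y/4.7-.4)
edge('scene',[s(245,382),s(592,300)],.043,'s17')
edge('scene',[s(92,437),s(238,402),s(645,308),s(785,278)],.028,'s17')
for n,sc,sd in [('mat+',s(592,300),d(305,277)),('mat-',s(245,382),d(358,183)),]:
    x,e=tri([('scene',sc),('side',sd)]);print(n,x.round(4),np.round(e,4))
print([onz('side',d(*p),.04) for p in [(508,345),(12,205),(97,82)]])
print(onz('scene',s(152,95),.04))
```

```text
scene 0.043 x@y-.045: 0.7246 yaw 0.89 [[0.7257, -0.1156], [0.7235, 0.0292]]
scene 0.028 x@y-.045: 0.7238 yaw 0.39 [[0.7251, -0.1787], [0.7239, -0.1188], [0.7225, 0.0525], [0.7233, 0.1128]]
mat+ [0.721  0.0265 0.0441] [0.0038 0.0038]
mat- [ 0.7242 -0.1065  0.0271] [0.0111 0.0111]
[array([0.5584438 , 0.02506142, 0.04      ]), array([0.95775149, 0.03556173, 0.04      ]), array([ 0.9647476 , -0.10981402,  0.04      ])]
[ 0.56773652 -0.12056926  0.04      ]
```

View pics/c30.png

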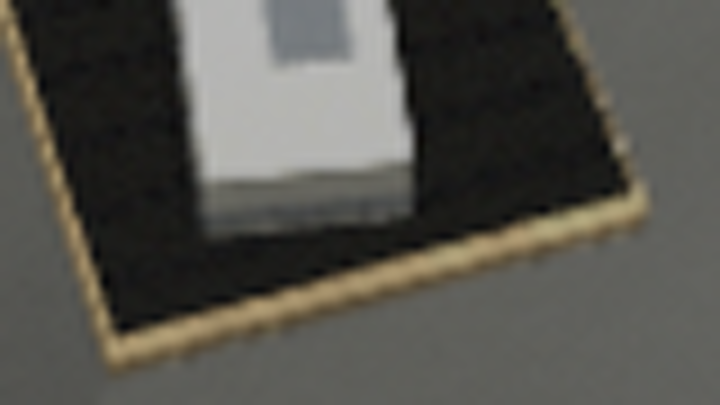

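Run:
```python
from m5 import *
s0=lambda x,y:(230+x/4.7-.4,205+y/4.7-.4); d0=lambda x,y:(240+x/4.7-.4,210+y/4.7-.4)
def yaw(A,B): v=B-A; return np.degrees(np.arctan2(v[1],v[0])).round(2)
s=lambda x,y:(260+x/6.6-.4,270+y/6.6-.4); d=lambda x,y:(210+x/4.7-.4,200+y/4.7-.4); t=lambda x,y:(310+x/9-.4,370+y/9-.4)
S=lambda p,z:onz('scene',p,z); D=lambda p,z:onz('side',p,z)
print('shelf scene -y',yaw(S(s0(97,132),.028),S(s0(207,612),.028)),'+y',yaw(S(s0(580,42),.028),S(s0(777,490),.028)))
print('shelf side +y',yaw(D(d0(632,555),.028),D(d0(82,378),.028)),'-y',yaw(D(d0(750,203),.028),D(d0(265,68),.028)))
print('board scene -y',yaw(S(s(152,95),.04),S(t(110,345),.04)))
print('board side +y',yaw(D(d(508,345),.04),D(d(12,205),.04)))
A,B=S(t(110,345),.04),S(t(648,200),.04); v=B-A;print('outer edge scene',A,B,np.degrees(np.arctan2(-v[0],v[1])))
```

```text
shelf scene -y -0.43 +y -0.41
shelf side +y 0.21 -y 0.17
board scene -y 1.61
board side +y 1.51
outer edge scene [ 0.96172518 -0.10950057  0.04      ] [0.95904915 0.03880561 0.04      ] 1.0337288002323604
```

```bash
python3 -m inch '[{"translation":[0.05,0,0],"spin":1.2}]' >/dev/null; python3 st2.py;python3 -m inch '[{"translation":[0.1,0,0],"spin":0.6}]'>/dev/null; python3 st2.py;python3 -m inch '[{"translation":[0.1,0,0],"spin":0}]'>/dev/null; python3 st2.py; python3 -c "
from h import *
snap('scene','s18');snap('side','d18');crop('s18',260,270,380,360,'c31',6.6);crop('d18',200,200,370,325,'c32',4.7);crop('s18',310,370,390,415,'c33',9)"
```

```text
t 21.02 pos [ 0.6079 -0.0482  0.0766] psi -1.45 F [-1.8  0.3  7.8] tq [0.19 0.29 0.39] down [-0.232 -0.04  -0.972] q [ 0.378  0.668 -0.571  1.434  0.357  1.386 -0.264]
t 21.15 pos [ 0.608  -0.0482  0.0768] psi -2.08 F [-4.1  0.9  8.4] tq [0.22 0.7  0.48] down [-0.231 -0.041 -0.972] q [ 0.376  0.667 -0.569  1.434  0.356  1.386 -0.274]
t 21.27 pos [ 0.608  -0.0482  0.0768] psi -2.08 F [-3.4  0.2  7.9] tq [0.19 0.59 0.42] down [-0.231 -0.041 -0.972] q [ 0.376  0.667 -0.569  1.435  0.356  1.385 -0.274]
```

View pics/c31.png

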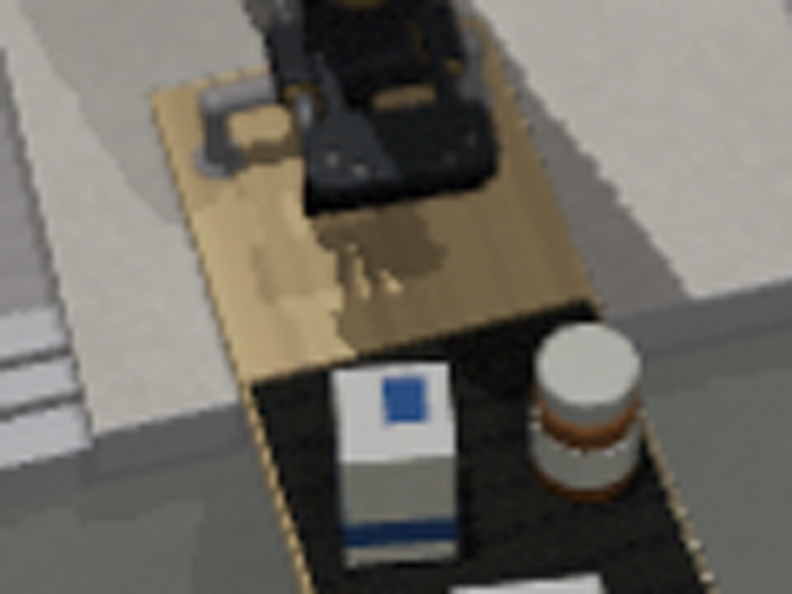

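View pics/c32.png

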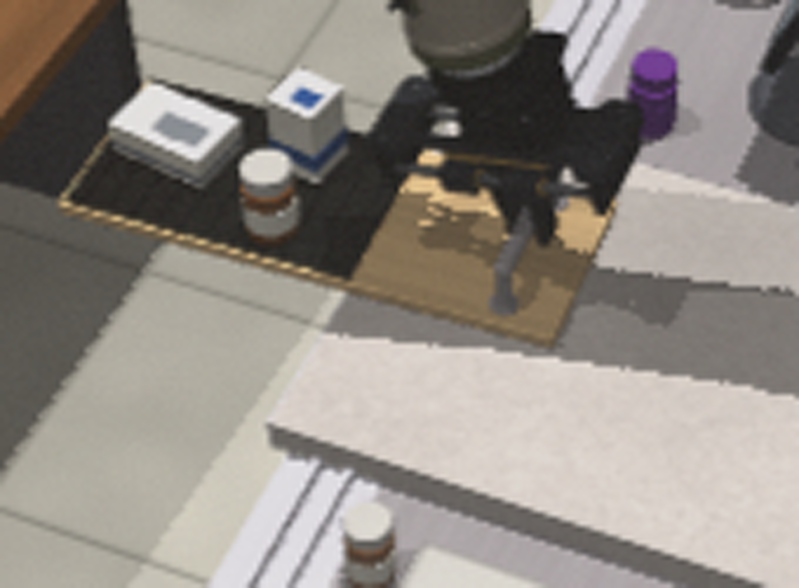

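View pics/c33.png

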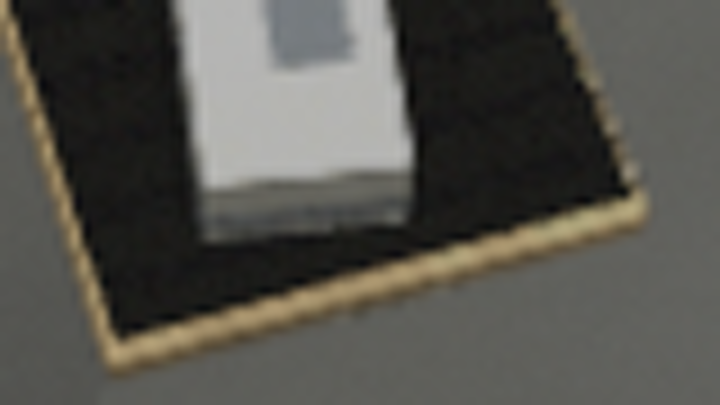

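```bash
python3 -m inch '[{"translation":[0.03,0,-0.3],"spin":0.5}]' 1 60 >/dev/null; python3 st2.py;python3 -m inch '[{"translation":[0.05,0,-0.25],"spin":0.3}]'>/dev/null; python3 st2.py;python3 -m inch '[{"translation":[0.08,0,0],"spin":0}]'>/dev/null; python3 st2.py; python3 -c "
from h import *
snap('scene','s19');snap('side','d19');crop('s19',260,270,380,360,'c34',6.6);crop('d19',200,200,370,325,'c35',4.7);crop('s19',310,370,390,415,'c36',9)"
```

```text
t 21.5 pos [ 0.6084 -0.0457  0.0773] psi -2.62 F [-2.4 -1.   7.7] tq [-0.07  0.33  0.36] down [-0.23  -0.042 -0.972] q [ 0.372  0.666 -0.568  1.434  0.355  1.385 -0.287]
t 21.62 pos [ 0.6086 -0.0438  0.0776] psi -2.97 F [-3.3 -2.3  7.7] tq [-0.27  0.62  0.29] down [-0.23  -0.043 -0.972] q [ 0.368  0.665 -0.568  1.434  0.355  1.386 -0.296]
t 21.75 pos [ 0.6087 -0.0437  0.0778] psi -2.98 F [-3.9  1.8  6.8] tq [0.52 0.59 0.18] down [-0.229 -0.043 -0.972] q [ 0.368  0.665 -0.568  1.434  0.355  1.385 -0.296]
```

View pics/c34.png

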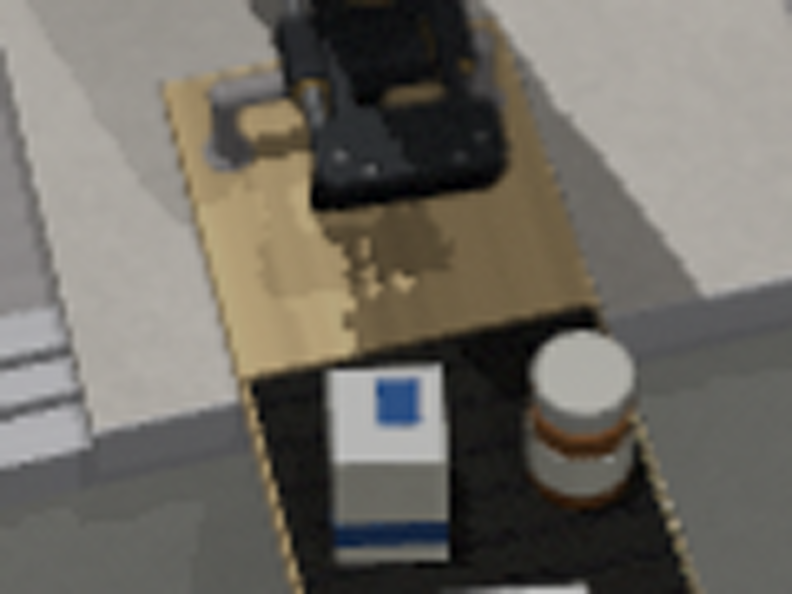

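View pics/c35.png

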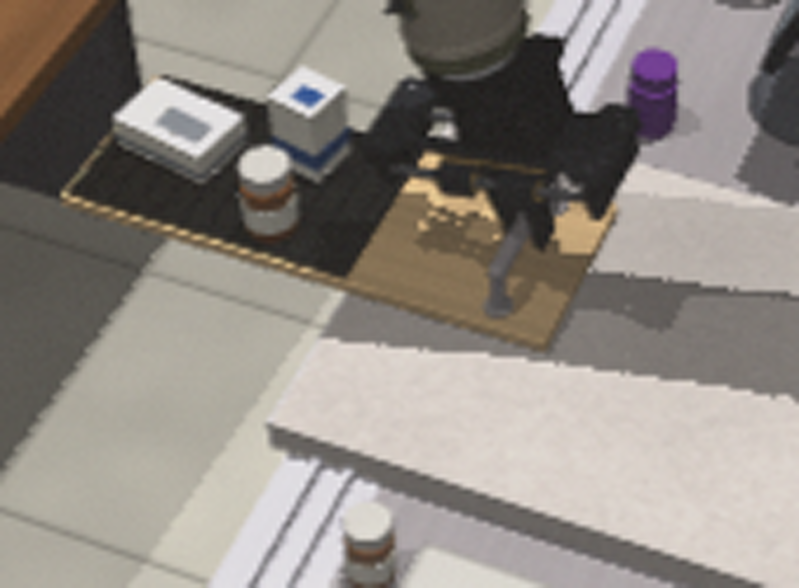

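View pics/c36.png

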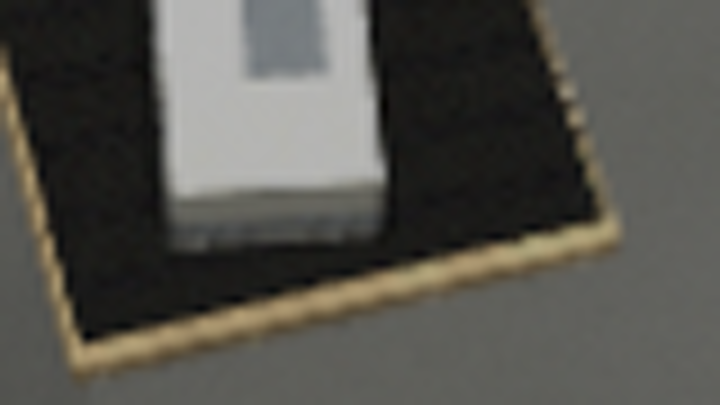

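```bash
cat > m6.py <<'E'
from m5 import *
def yaw(A,B): v=B-A; return np.degrees(np.arctan2(v[1],v[0])).round(2)
s=lambda x,y:(260+x/6.6-.4,270+y/6.6-.4); d=lambda x,y:(200+x/4.7-.4,200+y/4.7-.4); t=lambda x,y:(310+x/9-.4,370+y/9-.4)
S=lambda p,z:onz('scene',p,z); D=lambda p,z:onz('side',p,z)
def go(scIn,scOutL,scOutR,mL,mR,sdIn,sdOut,sdMat):
    print('yaw rel shelf: scene',yaw(S(s(*scIn),.04),S(t(*scOutL),.04))+.42,'side',yaw(D(d(*sdIn),.04),D(d(*sdOut),.04))-.19)
    A,B=S(t(*scOutL),.04),S(t(*scOutR),.04); v=B-A;print('outer edge yaw',np.degrees(np.arctan2(-v[0],v[1])))
    edge('scene',[s(*mL),s(*mR)],.043,'x'); print('shelf .7235-.7245 in scene; side mat',D(d(*sdMat),.043).round(4),'side shelf',D(d(270,425),.028).round(4), D(d(340,300),.028).round(4))
E
python3 -c "
from m6 import *
go((162,85),(78,350),(618,220),(245,380),(600,305),(545,348),(62,195),(348,275))"
```

```text
yaw rel shelf: scene 0.03999999999999998 side -0.8899999999999999
outer edge yaw -0.6099616742171232
scene 0.043 x@y-.045: 0.7257 yaw -0.76 [[0.7248, -0.1154], [0.7268, 0.0316]]
shelf .7235-.7245 in scene; side mat [0.7231 0.0213 0.043 ] side shelf [0.7206 0.1573 0.028 ] [0.7245 0.034  0.028 ]
```

```bash
python3 -m inch '[{"translation":[0.15,-0.05,0.25],"spin":0}]' >/dev/null; python3 st2.py;python3 -m inch '[{"translation":[0.2,-0.05,0],"spin":0}]'>/dev/null; python3 st2.py;python3 -m inch '[{"translation":[0.15,0,0],"spin":0}]'>/dev/null; python3 st2.py; python3 -c "
from h import *
snap('scene','s20');snap('side','d20');snap('wrist','w20');crop('s20',260,270,380,360,'c37',6.6);crop('d20',200,200,370,325,'c38',4.7);crop('s20',310,370,390,415,'c39',9)"
```

```text
t 21.98 pos [ 0.6086 -0.0444  0.0776] psi -2.87 F [0.6 5.9 6.4] tq [ 1.32 -0.21  0.02] down [-0.227 -0.041 -0.973] q [ 0.371  0.664 -0.568  1.436  0.354  1.382 -0.292]
t 22.1 pos [ 0.6082 -0.0444  0.0767] psi -2.87 F [-1.3 -1.9  8. ] tq [-0.2   0.43  0.38] down [-0.226 -0.041 -0.973] q [ 0.372  0.663 -0.569  1.439  0.355  1.379 -0.293]
t 22.23 pos [ 0.608  -0.0445  0.0763] psi -2.86 F [-5.3  0.4 10.2] tq [0.15 1.05 0.2 ] down [-0.226 -0.041 -0.973] q [ 0.372  0.663 -0.569  1.44   0.355  1.378 -0.293]
```

View pics/c37.png

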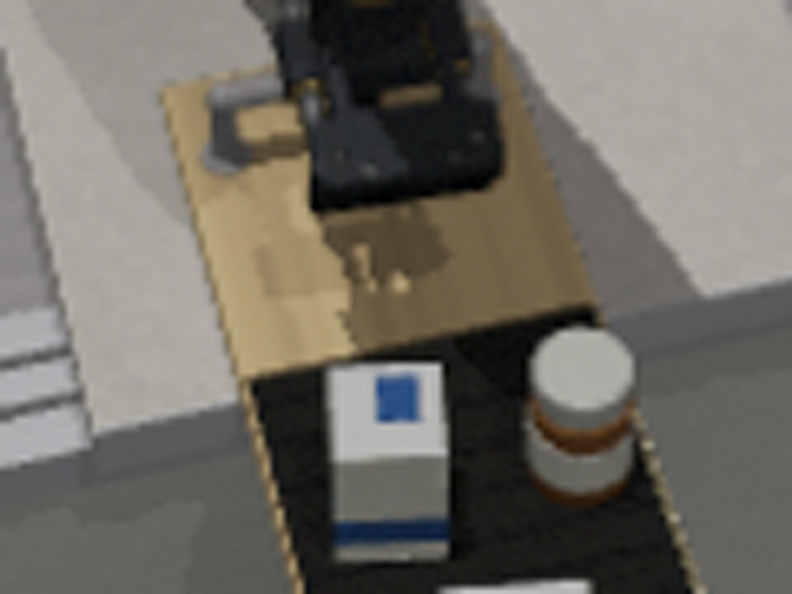

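View pics/c38.png

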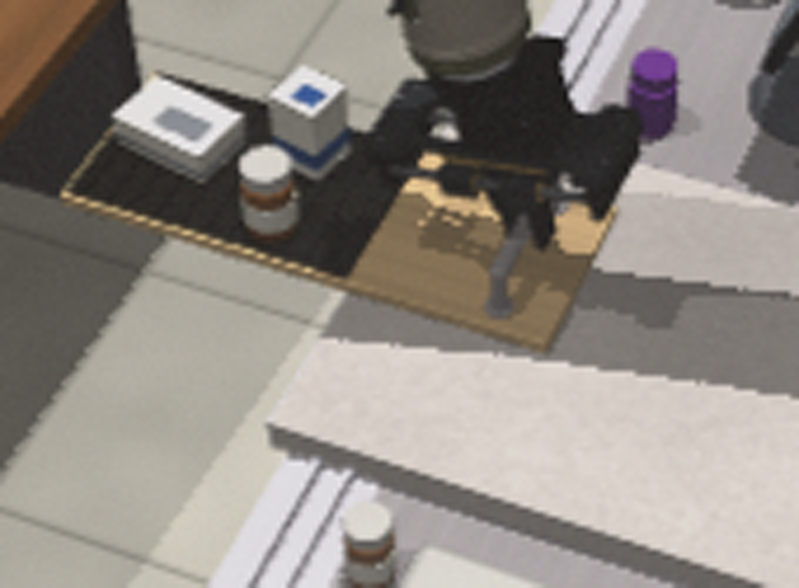

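View pics/c39.png

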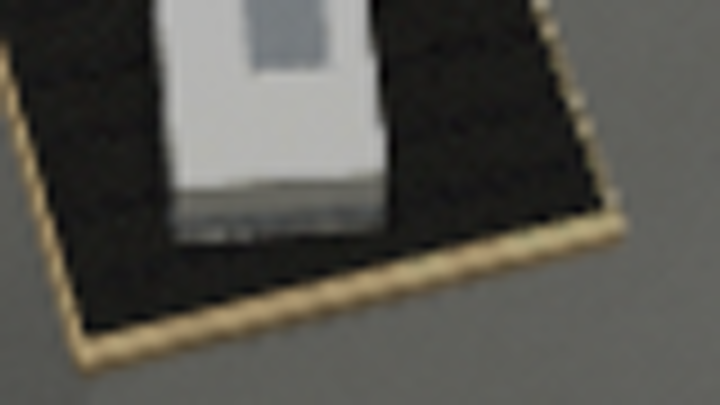

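```bash
python3 -c "
from m6 import *
go((162,90),(82,345),(625,215),(245,380),(597,303),(545,348),(62,195),(348,275))
crop('s20',150,200,250,300,'c40',6)
crop('d20',200,200,300,275,'c41',8)"
```

```text
yaw rel shelf: scene 0.31999999999999995 side -0.8899999999999999
outer edge yaw -0.6820163181054095
scene 0.043 x@y-.045: 0.7251 yaw -0.27 [[0.7248, -0.1154], [0.7255, 0.0307]]
shelf .7235-.7245 in scene; side mat [0.7231 0.0213 0.043 ] side shelf [0.7206 0.1573 0.028 ] [0.7245 0.034  0.028 ]
```

View pics/c40.png

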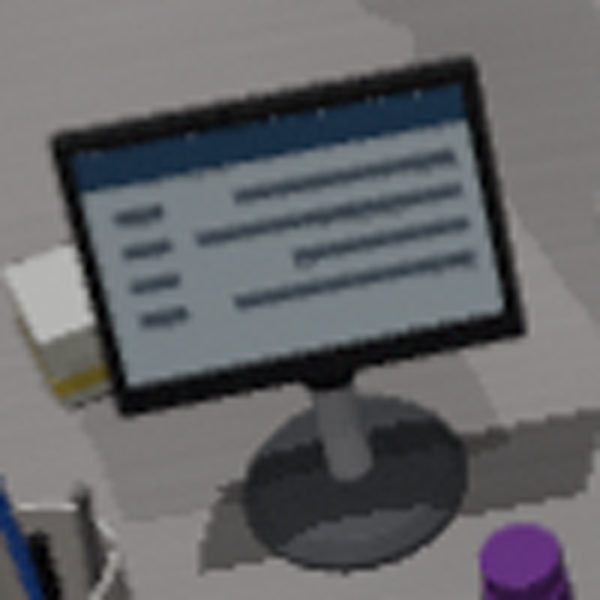

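View pics/d20.png

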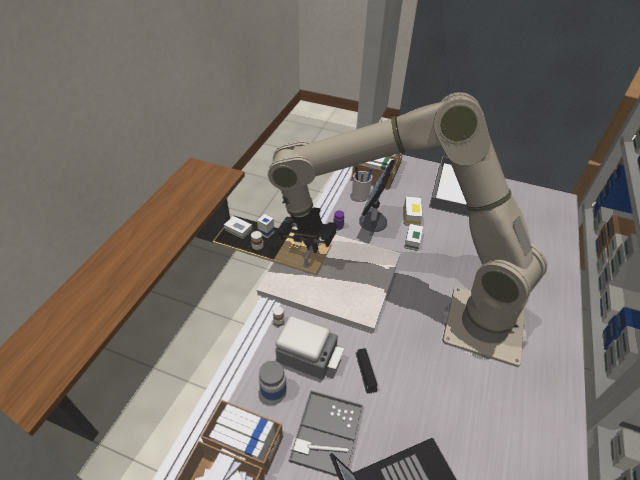

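```bash
python3 st2.py; python3 -c "
from h import *
for i in range(8): optics.camera('side')
"; python3 st2.py; python3 -c "
from bench import close_job
print(close_job())"
```

```text
t 22.38 pos [ 0.6081 -0.0445  0.0763] psi -2.86 F [-3.9  0.9  8.8] tq [0.2  0.72 0.24] down [-0.226 -0.041 -0.973] q [ 0.372  0.663 -0.569  1.44   0.355  1.378 -0.293]
t 22.77 pos [ 0.608  -0.0445  0.0763] psi -2.86 F [-5.  -0.2  8.3] tq [0.21 0.84 0.22] down [-0.226 -0.041 -0.973] q [ 0.372  0.663 -0.569  1.44   0.355  1.378 -0.293]
the job is handed in; nothing more can be done
None
```

The job is handed in at about 22.8 s. The display is turned and leaned back, and the board is slid out and held by its bar at 60 N.

**Display:** I turned it by pinching its top edge, then leaned it back by pushing with one finger. The wrist view gave a tilt of about 0.347 rad (19.9°) and a swivel within about 0.01–0.02 rad of straight out. It looked the same in the last scene picture.

**Board:**
- **Mat edge:** its inner edge lies within about 1 mm of the shelf edge. In the scene view it is at x = 0.725 against 0.724 for the shelf; in the side view it is at 0.723 against about 0.7235.
- **Squareness:** the views disagree slightly, with yaw readings from +0.3° to −0.9°, so I take it as square to within about 1°.
- **Holding:** the board looks level, the three medicines stand upright on the mat, and the arm presses the bar down with about 8 N. The pose did not move over the last 0.4 s.

**What did not go cleanly:**
- Friction made the gripper lean about 13° during the slide.
- In one step the bar rose about 3 mm at the grip, so the board's inner end may have lifted briefly. I lowered it straight away.
- At a 3 N grip the jaws were pushed open, and I closed them on the bar again.

Pushing force peaked near 33 N at the wrist. I saw nothing else on the counter move, and I did not touch the purple bottle.

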